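# Meter two bobbins with the plunger and tip them into the tray

### The arm

A 6-joint arm with a two-finger parallel gripper is mounted at the origin on a cart in front of the work surface, level with it; the furniture and walls round the work are solid. World frame = base frame: x ahead of the robot, y to its left, z up, the work surface at z = 0. Lengths are in mm, angles in degrees, forces in N, time in s.
With the tool pointing down it reaches from about 250 to 850 mm from the base axis. Payload 12.5 kg.
Tool frame: the origin (TCP) lies midway between the tips of the shut fingers; the grasp point (between the pads) lies 19 mm behind it; z points along the fingers, y is the direction in which the jaws open and shut (so a half turn about z gives the same grasp; the last joint's range is limited). The gripper opens to 93 mm and grips with 3 to 60 N. Pads are 15 mm wide; open, the fingers measure 128 mm over their backs; the gripper's body (75 mm by 188 mm) begins 65 mm behind the grasp point.
Start: joints at [-75.894, 20.094, 94.641, -0, 65.266, -4.847], TCP at [178.659, -520.159, 218.633] pointing down, gripper open.
Joint ranges: [-157.81, 157.81], [-45, 120.19], [0.68, 151.7], [-89.99, 269.99], [4.06, 180], [-164.3, 164.3]. Speed limits (degrees/s): [127.2, 127.2, 159.86, 180, 180, 180].

### API

Orientations are given as [roll, pitch, yaw] about the fixed x, y, z axes, in that order (R = Rz(yaw) Ry(pitch) Rx(roll)).
In Python, from plant import readout, viewer, workorder gives the robot as it stands.
- The arm moves only by the tool step_arm, never from a script. Its arguments are lists of equal length, an entry for each row: "linear": the shift along the tool's x, y, z in m, a list of three; "delta_rot": the turn, a rotation vector about the tool's x, y, z in degrees, a list of three; "gripper": the closure, from 0 (fully open) to 1 (shut). In form: {"linear": [[x, y, z], ...], "delta_rot": [[wx, wy, wz], ...], "gripper": [gripper, ...]}. A call has 1 to 8 rows; each row is the pose to reach, as a shift and turn from the pose measured when the call began, along the tool's axes at that moment; what a row does not reach only later rows make up. A row lasts 1/12 s, in which the tool goes at most 41.7 mm and 7.16 degrees, less where a joint would pass 70% of its speed; a pose out of reach is approached as far as the arm can. A call with a gripper value outside its range is refused whole. The fingers move at their own pace and stop on an object; "grip_force" is the grip in N (left out, the last holds). Time passes only in rows, so rows that repeat a pose let the fingers close. It gives the time, the measured TCP pose, the force and the opening at its end, in the units of the state.
- readout.get_obs(): the state, without advancing time (a new reading comes with each control period).
- viewer.snapshot(name): name is "scene" or "top" or "wrist"; returns the picture (384x512x3 uint8, red, green, blue); there is no depth.
- viewer.camera_info(name): a dict with "fov_y" (degrees; the focal length in pixels is half the picture's height over the tangent of half this angle, whatever the lens; pixels are square), "cx", "cy" (the principal point, pixels), "k1" (the pictures are not rectified: a ray, as slopes to the right and down, at radius r is drawn at 1 + k1 r^2 times it, then the intrinsics apply), "position" and "attitude" of the camera in the world; the wrist camera has in their place "hand_eye" (4x4, takes a point from camera to tool coordinates, whose origin is the TCP and whose axes are the flange's). Camera axes: x right, y down, z forward; pixel columns grow to the right and rows downward; lengths in mm; the calibration is good to about 2 mm. A picture is of the moment at which its call begins: read the wrist's pose just before it. camera_info takes no time and is no camera call.
- workorder.hand_in(): hands the job in, once; it reports no verdict.
The state is a dict: "clock": time; "q": joint angles; "qd": joint speeds; "tau": joint torques, N m; "ee_pos": TCP position; "eef_rot": TCP orientation; "contact_force": force on the tool from outside, world axes, zero at the start; "ft_torque": the same for the moment, N m; "gripper_width": finger opening in mm.
Only numpy, scipy, OpenCV 4.12 (cv2) and the standard library are available. Lean on these libraries where they do the work, as an engineer would, in place of code of your own. Each camera call takes 0.05 s, during which the arm holds its last target.

### The job

Take exactly two bobbins from the bobbin dispenser: press its plunger all the way down to the stop and let it rise fully again, twice, so that one bobbin drops into the flip bin at each stroke. Then swing the bin's handle right over to tip both bobbins out into the black tray, and let the bin back to its level rest. Leave the other bobbins in the magazine and everything else on the table where it is.

Things in the scene. Friction and masses are not known exactly. Their poses are not given: they have to be found in the camera images.
- dispenser: Fixed white and grey bobbin dispenser, base plate 84 x 166 x 8 mm. Origin on the table under the magazine's middle; z up; bobbins leave along its +y, the tray lies beyond. In mm in this frame: plunger housing x -24..24, y -84..-18, top z 100; clear upright magazine x, y -14..14, floor z 90, top z 140, with four stacked bobbins; flip bin x -29..29, y 22..72.
- plunger (a joint): Plunger travel in m: 0 = up, 0.028 = fully down, cap against the stop collar. Sprung, 2.2 N at the top, 7.2 N at the bottom; rises by itself when let go. It drives a pusher that ejects the lowest bobbin near the end of the stroke; once the plunger is fully up the next bobbin has dropped into place.
- plunger_top (a point): Middle of the flat top of the plunger's black cap (36 mm diameter, 10 mm thick), moves with it. 145 mm above the table when up, 117 mm when down. Dispenser frame: x = 0, y = -55 mm.
- flip_bin (a joint): Angle of the flip bin in rad: 0 = level rest under the magazine's exit, 2.09 = tipped right over toward the dispenser's +y (toward the tray), against its stop. A light spring swings it back to 0 when let go; turning it needs about 0.5 to 2 N at the handle.
- bin_handle (a point): Middle of the bin's handle: a black round bar, 12 mm diameter, 34 mm long, parallel to the hinge (dispenser x), on a steel arm at the bin's +x side; moves with the bin. Dispenser frame at rest: x 53, y 21, z 111 mm (72 mm from the hinge line, leaning 45 degrees back toward -y); tipped over: y 141, z 79 mm. The bar spans x 36..70 mm, the 8 mm thick arm is at x 42.
- bin_hinge (a point): Middle of the flip bin's hinge line, fixed to the dispenser: x 0, y 72, z 60 mm in its frame; the hinge runs along the dispenser's x between two white posts with outer faces at x -41 and 41 mm, tops at z 68.
- bin_floor (a point): Centre of the flip bin's inner floor (inside 52 x 47 mm; 63 mm above the table at rest); its axes are those of the bin, equal to the dispenser's axes at rest. Back and sides 24 mm high; the +y wall is a sloping spout 42 mm long.
- tray: Shallow black tray, open at the top, 125 (x) x 148 (y) x 18 mm, walls 2 mm; origin at the centre of its underside. It stands loose just beyond the flip bin.
- bobbin_1: White bobbin, 20 mm diameter, 12 mm high; lowest in the magazine's stack at the start. Origin at the centre of its underside.
- bobbin_2: White bobbin, 20 mm diameter, 12 mm high; second from below in the magazine's stack at the start. Origin at the centre of its underside.
- bobbin_3: White bobbin, 20 mm diameter, 12 mm high; third from below in the magazine's stack at the start. Origin at the centre of its underside.
- bobbin_4: White bobbin, 20 mm diameter, 12 mm high; uppermost in the magazine's stack at the start. Origin at the centre of its underside.
- cone: Bystander: grey cone spool, 54 mm diameter, 86 mm high, to the right; origin under its centre.
- tape: Bystander: rolled yellow tape measure, 52 mm diameter, 15 mm high, to the right; origin under its centre.
- green_spool: Bystander: green thread on a wooden spool, 33 mm diameter, 36 mm high, to the left; origin under its centre.
- thimble: Bystander: thimble, 18 mm diameter, 22 mm high, to the left; origin under its centre.

How it is judged:
By the outcome, as a careful person would: the job done as asked, in the order asked, and still so for the second after the job is handed in, with the robot touching nothing.
It also fails if it takes over 70 s, if anything falls off the work surface, if the arm or the gripper's body presses on something with over 40 N, if the wrist force passes 120 N, or if a joint passes its speed limit or range.

## Working session

There is one attempt and no reset: what is moved stays moved. The work goes in short steps, Python scripts to look and compute and a tool call to move; the robot and the scene stay as the last step left them, time stands still between calls to the robot, and variables do not carry over. Pictures are saved under pics/ and viewed, and the job is handed in when it is done.

Besides the shell and the picture viewer there is one more tool, called after "Emit:" by a JSON object that holds its "name" and its "arguments", one argument or row to a line. step_arm: Moves the arm, as the interface text tells. Its arguments: {"type":"object","properties":{"linear":{"type":"array","items":{"type":"array","items":{"type":"number"}}},"delta_rot":{"type":"array","items":{"type":"array","items":{"type":"number"}}},"gripper":{"type":"array","items":{"type":"number"}},"grip_force":{"type":"number"}},"required":["linear","delta_rot","gripper"]}

```bash
mkdir -p pics; ls
python3 - <<'E'
from plant import readout, viewer
import cv2
print(readout.get_obs())
for n in ("scene","top","wrist"):
    print(n,viewer.camera_info(n))
    cv2.imwrite(f"pics/{n}0.png",cv2.cvtColor(viewer.snapshot(n),cv2.COLOR_RGB2BGR))
E
```

```text
pics
{'clock': 0.0, 'q': array([-7.58937664e+01,  2.01263768e+01,  9.46774285e+01,  1.78917815e-03,
        6.52655434e+01, -4.84616465e+00]), 'qd': array([-0.02784992,  0.09394507, -0.05029152, -0.00467057, -0.0896697 ,
       -0.05210284]), 'tau': array([-1.66467849e-03, -4.97317314e+01, -2.85252786e+01,  6.97297719e-02,
        2.57467688e-02, -7.35567937e-05]), 'ee_pos': array([ 178.58599528, -519.82880924,  218.07876335]), 'eef_rot': array([-1.79931036e+02, -7.47694679e-03,  1.89516442e+01]), 'contact_force': array([0.50291139, 0.00592252, 0.02881693]), 'ft_torque': array([0.02252084, 0.02859006, 0.02108349]), 'gripper_width': 92.78924070163417}
scene {'fov_y': 51.415482331497685, 'cx': 257.4818770911579, 'cy': 196.35271543987176, 'k1': -0.14364337118144513, 'position': array([250.32891172, 791.65155727, 713.10868375]), 'attitude': array([-1.26592969e+02, -5.08279123e-02, -1.54456475e+02])}
top {'fov_y': 53.73191344974385, 'cx': 257.231742824015, 'cy': 194.06072894763105, 'k1': -0.09653425256658031, 'position': array([ 513.05059142,   49.04679679, 1172.31202778]), 'attitude': array([-175.54984493,    1.14913887,  -90.50511791])}
wrist {'fov_y': 68.29561462510193, 'cx': 256.8462753346493, 'cy': 190.65961391298055, 'k1': 0.01456299667686062, 'hand_eye': array([[ 1.09714653e-04, -9.55095458e-01, -2.96298253e-01,
         8.21616863e+01],
       [ 9.99999972e-01,  1.66799509e-04, -1.67381355e-04,
        -3.54239819e-01],
       [ 2.09287575e-04, -2.96298226e-01,  9.55095449e-01,
        -1.66555179e+02],
       [ 0.00000000e+00,  0.00000000e+00,  0.00000000e+00,
         1.00000000e+00]])}
```

View pics/scene0.png

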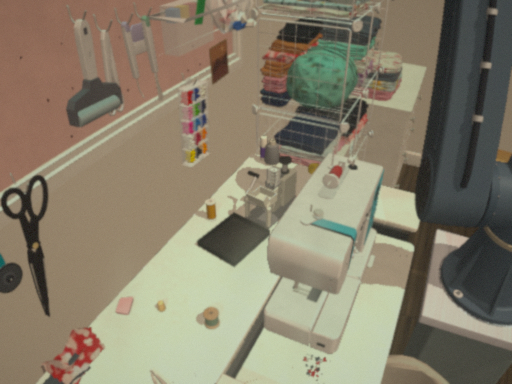

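View pics/top0.png

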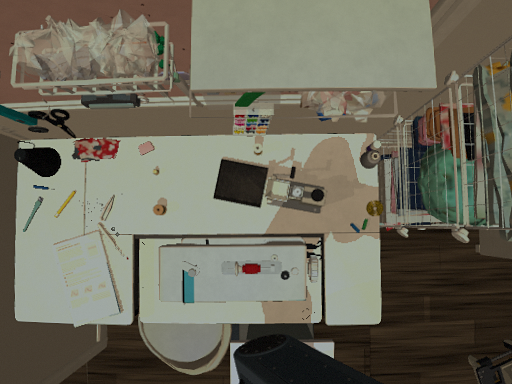

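The top view shows the dispenser near px (295,192) with the plunger cap at about (317,194), the tray at (241,182), and the sewing machine between robot and dispenser. I'll zoom in.

```bash
cat > h.py <<'E'
import numpy as np, cv2
from scipy.spatial.transform import Rotation as R
from plant import readout, viewer
def K(n):
    i=viewer.camera_info(n); f=192/np.tan(np.radians(i['fov_y']/2)); return i,f
def pose(n,o=None):
    i,f=K(n)
    if n=='wrist':
        o=o or readout.get_obs(); H=i['hand_eye']; Rt=R.from_euler('xyz',o['eef_rot'],degrees=True).as_matrix()
        return Rt@H[:3,:3], Rt@H[:3,3]+o['ee_pos']
    return R.from_euler('xyz',i['attitude'],degrees=True).as_matrix(), i['position']
def ray(n,px,o=None):
    i,f=K(n); d=np.array([(px[0]-i['cx'])/f,(px[1]-i['cy'])/f]); u=d.copy()
    for _ in range(20): u=d/(1+i['k1']*(u@u))
    Rm,p=pose(n,o); v=Rm@np.array([*u,1]); return p,v
def plane(n,px,z,o=None):
    p,v=ray(n,px,o); return p+v*(z-p[2])/v[2]
def proj(n,P,o=None):
    i,f=K(n); Rm,p=pose(n,o); c=Rm.T@(np.array(P,float)-p); u=c[:2]/c[2]; u=u*(1+i['k1']*(u@u)); return u*f+[i['cx'],i['cy']]
def snap(n): return cv2.cvtColor(viewer.snapshot(n),cv2.COLOR_RGB2BGR)
def crop(im,x0,y0,x1,y1,s,fn): cv2.imwrite(fn,cv2.resize(im[y0:y1,x0:x1],None,fx=s,fy=s,interpolation=cv2.INTER_CUBIC))
E
python3 - <<'E'
from h import *
a=cv2.imread('pics/top0.png'); crop(a,205,130,335,220,6,'pics/top0c.png')
a=cv2.imread('pics/scene0.png'); crop(a,190,140,320,240,6,'pics/scene0c.png')
E
```

```text
(no output)
```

View pics/top0c.png

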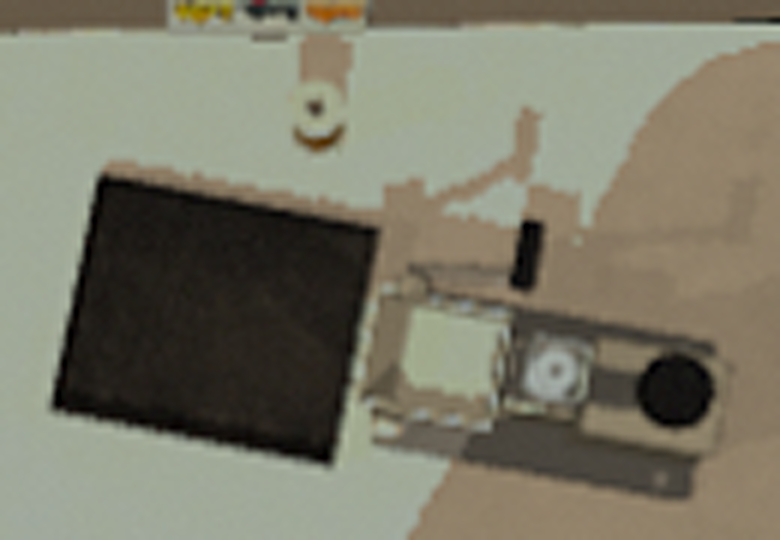

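View pics/scene0c.png

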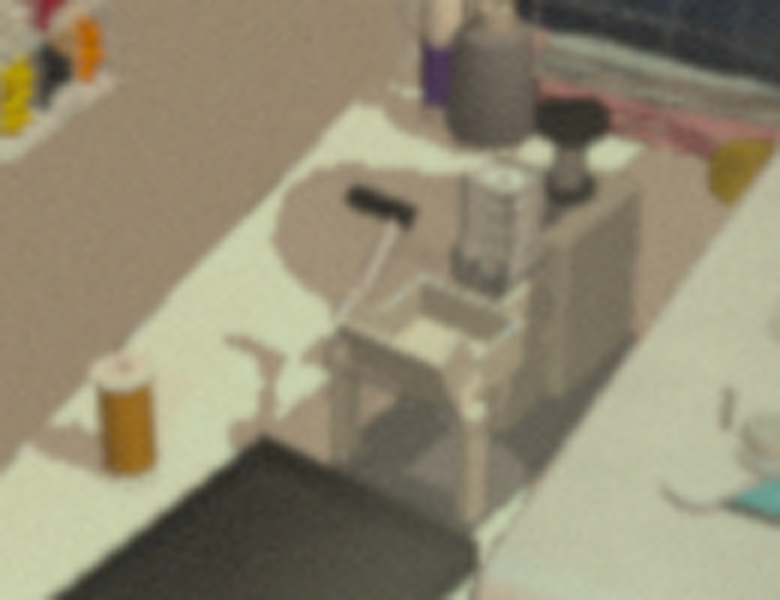

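View pics/wrist0.png

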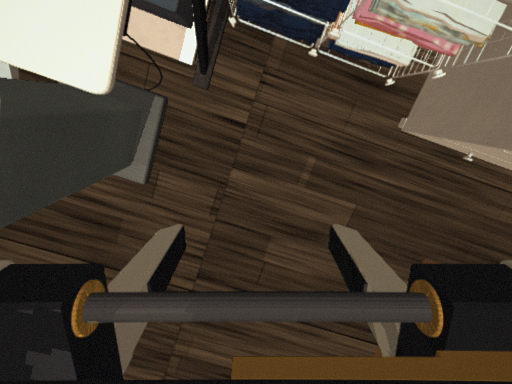

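Run:
```python
from h import *
a=cv2.imread('pics/top0.png'); g=a.max(axis=2)
m=(g<50).astype(np.uint8); m[:,:205]=0;m[:,335:]=0;m[:140]=0;m[220:]=0
n,l,s,c=cv2.connectedComponentsWithStats(m)
for i in range(1,n):
    if s[i,4]>15: print(s[i],c[i])
cap=plane('top',c[[i for i in range(1,n) if s[i,0]>305 and s[i,4]>60][0]],145); print('cap',cap)
print('handle',plane('top',(205+527/6-.4,130+255/6-.4),115))
print('mag',plane('top',(205+556/6-.4,130+370/6-.4),138))
# tray corners px
for p in [(100,177),(380,230),(332,464),(55,408)]: print('tray',plane('top',(205+p[0]/6,130+p[1]/6),18).round(1))
for p,z in [((318,105),36)]: print('wooden spool',plane('top',(205+p[0]/6,130+p[1]/6),z).round(1))
# sewing machine top/back edge at z 150,250; walls
for p in [(160,246),(305,246),(250,268),(245,136),(380,136)]:
  for z in (0,150,250): print(p,z,plane('top',p,z).round(0))
```

```text
[ 214  159   54   48 1872] [240.20459402 182.6383547 ]
[290 167   5  11  37] [292.32432432 172.21621622]
[311 189  13  12 119] [316.99159664 194.71428571]
cap [589.73130207 -93.41750746 145.        ]
handle [656.39061247 -29.92443165 115.        ]
mag [600.27510345 -40.55621247 138.        ]
tray [711.3 180.3  18. ]
tray [682.   36.6  18. ]
tray [562.4  62.3  18. ]
tray [592.4 203.5  18. ]
wooden spool [743.7  67.5  36. ]
(160, 246) 0 [446. 376.   0.]
(160, 246) 150 [454. 334. 150.]
(160, 246) 250 [460. 306. 250.]
(305, 246) 0 [443. -74.   0.]
(305, 246) 150 [452. -58. 150.]
(305, 246) 250 [458. -47. 250.]
(250, 268) 0 [377.  96.   0.]
(250, 268) 150 [395.  90. 150.]
(250, 268) 250 [406.  86. 250.]
(245, 136) 0 [788. 109.   0.]
(245, 136) 150 [753. 101. 150.]
(245, 136) 250 [730.  96. 250.]
(380, 136) 0 [ 785. -318.    0.]
(380, 136) 150 [ 750. -271.  150.]
(380, 136) 250 [ 727. -240.  250.]
```

Run:
```python
from h import *
def tri(a,b):
    p,v=ray('top',a);q,w=ray('scene',b)
    A=np.c_[v,-w]; s=np.linalg.lstsq(A,q-p,rcond=None)[0]; x,y=p+v*s[0],q+w*s[1]
    return ((x+y)/2).round(0), np.linalg.norm(x-y).round(1)
print('red spool',tri((250,268),(334,176)))
print('teal end',tri((188,285),(340,230)))
print('mach corner',tri((160,300),(343,290)))
print('rack front post', tri((385,130),(375,90)))
for z in (0,300,400,500,600,700): print(z,plane('top',(300,88),z).round(0),plane('top',(384,140),z).round(0),plane('top',(384,225),z).round(0))
a=cv2.imread('pics/scene0.png'); crop(a,230,0,430,150,4,'pics/scene0d.png')
a=cv2.imread('pics/top0.png'); crop(a,330,60,512,260,4,'pics/top0d.png')
```

```text
red spool (array([406.,  86., 245.]), np.float64(0.9))
teal end (array([355., 239., 233.]), np.float64(14.8))
mach corner (array([312., 325., 180.]), np.float64(5.0))
rack front post (array([ 550., -212.,  368.]), np.float64(316.7))
0 [943. -68.   0.] [ 772. -330.    0.] [ 504. -320.    0.]
300 [833. -38. 300.] [ 705. -233.  300.] [ 507. -226.  300.]
400 [796. -28. 400.] [ 683. -201.  400.] [ 507. -194.  400.]
500 [760. -18. 500.] [ 661. -168.  500.] [ 508. -163.  500.]
600 [723.  -8. 600.] [ 639. -136.  600.] [ 509. -131.  600.]
700 [686.   2. 700.] [ 617. -104.  700.] [ 510. -100.  700.]
```

View pics/scene0d.png

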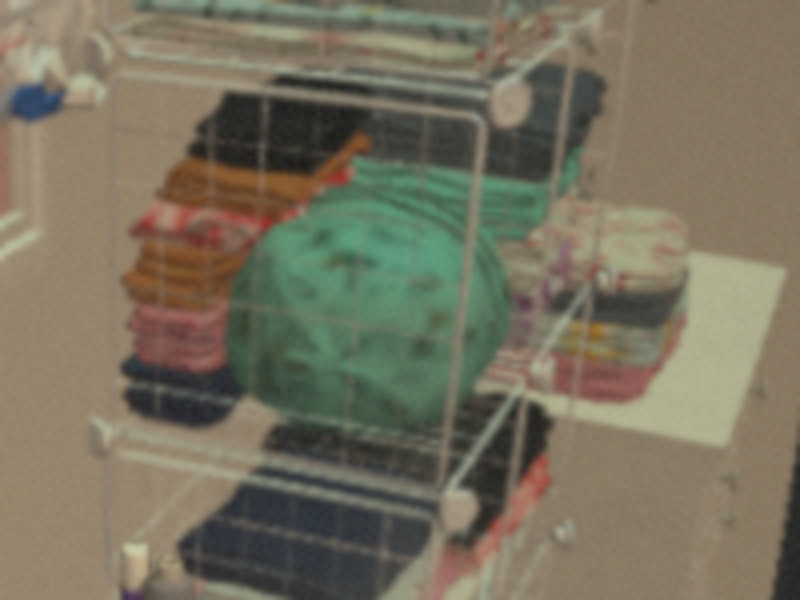

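View pics/top0d.png

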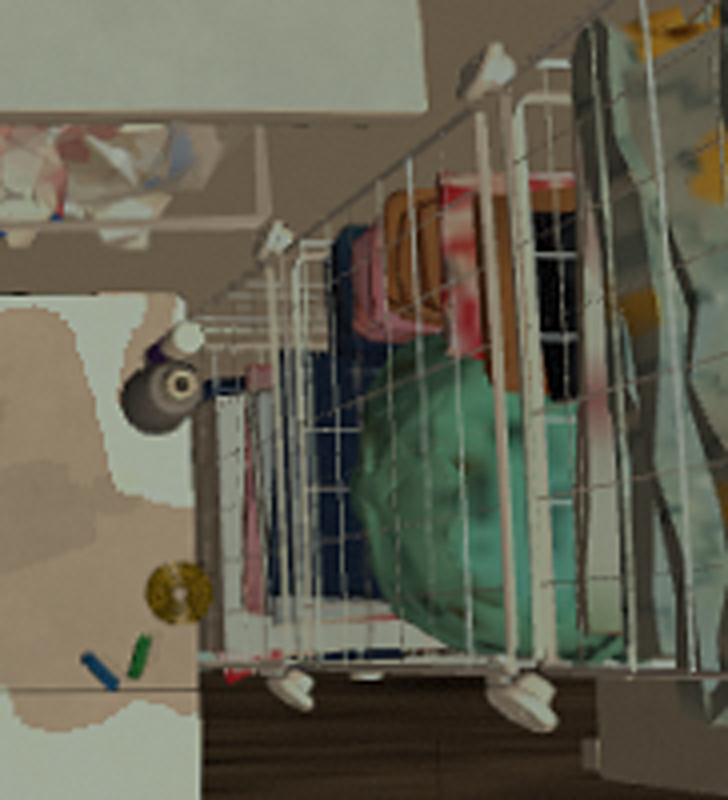

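```bash
cat >> h.py <<'E'
def rows(targets,yaws=None):
    o=readout.get_obs(); Rt=R.from_euler('xyz',o['eef_rot'],degrees=True)
    print('now',o['clock'],o['ee_pos'].round(1),o['eef_rot'].round(2),o['contact_force'].round(2),o['gripper_width'].round(1))
    for k,t in enumerate(targets):
        l=Rt.inv().apply(np.array(t[:3])-o['ee_pos'])/1000
        rv=(Rt.inv()*R.from_euler('xyz',[180,0,t[3]],degrees=True)).as_rotvec(degrees=True)
        print(l.round(4).tolist(),rv.round(2).tolist())
E
python3 - <<'E'
from h import *
rows([(178,-520,300,26),(178,-500,380,40),(210,-450,400,47),(240,-410,400,54),(265,-370,400,61),(290,-330,400,68),(310,-290,400,75),(330,-255,400,82)])
E
```

```text
Traceback (most recent call last):
  File "h.py", line 24, in rows
    print('now',o['clock'],o['ee_pos'].round(1),o['eef_rot'].round(2),o['contact_force'].round(2),o['gripper_width'].round(1))
                                                                                                  ^^^^^^^^^^^^^^^^^^^^^^^^
AttributeError: 'float' object has no attribute 'round'
```

```bash
sed -i "s/o\['gripper_width'\].round(1)/round(o['gripper_width'],1)/" h.py
python3 - <<'E'
from h import *
rows([(178,-520,255,26),(178,-510,290,33),(190,-485,325,40),(205,-455,355,47),(225,-420,380,54),(245,-385,400,61),(265,-350,400,68),(285,-315,400,75)])
E
```

```text
now 0.15 [ 178.6 -519.9  218.2] [-1.7995e+02 -1.0000e-02  1.8950e+01] [ 0.22 -0.43 -0.24] 92.9
[-0.0006, -0.0002, -0.0368] [-0.05, -0.01, -7.05]
[0.0026, -0.0097, -0.0718] [-0.05, -0.01, -14.05]
[0.0221, -0.0294, -0.1067] [-0.05, -0.02, -21.05]
[0.0461, -0.053, -0.1367] [-0.04, -0.02, -28.05]
[0.0763, -0.0796, -0.1617] [-0.04, -0.02, -35.05]
[0.1066, -0.1062, -0.1817] [-0.04, -0.02, -42.05]
[0.1369, -0.1328, -0.1816] [-0.04, -0.03, -49.05]
[0.1672, -0.1594, -0.1816] [-0.04, -0.03, -56.05]
```

Emit:
{"name": "step_arm", "arguments": {
  "linear": [
    [0,0,-0.037],
    [0.003,-0.01,-0.072],
    [0.022,-0.029,-0.107],
    [0.046,-0.053,-0.137],
    [0.076,-0.08,-0.162],
    [0.107,-0.106,-0.182],
    [0.137,-0.133,-0.182],
    [0.167,-0.159,-0.182]
  ],
  "delta_rot": [
    [0,0,-7],
    [0,0,-14],
    [0,0,-21],
    [0,0,-28],
    [0,0,-35],
    [0,0,-42],
    [0,0,-49],
    [0,0,-56]
  ],
  "gripper": [1,1,1,1,1,1,1,1],
  "grip_force": 10
}}

```text
clock: 0.82
ee_pos: [280.2, -323.2, 401.4]
eef_rot: [179.9, 0.0, 75.2]
contact_force: [0.5, 0.4, -0.7]
gripper_width: 44.4
```

Run:
```python
from h import *
rows([(300,-290,400,82),(325,-255,400,89),(345,-220,400,96),(370,-185,400,103),(395,-155,400,110),(420,-130,390,117),(445,-110,380,124),(470,-100,370,131)])
```

```text
now 0.8167 [ 280.2 -323.2  401.4] [1.7992e+02 5.0000e-02 7.5250e+01] [ 0.51  0.35 -0.75] 44.4
[0.0372, 0.0107, 0.0014] [0.08, 0.05, -6.75]
[0.0774, 0.026, 0.0014] [0.08, 0.06, -13.75]
[0.1164, 0.0364, 0.0014] [0.08, 0.06, -20.75]
[0.1566, 0.0517, 0.0014] [0.07, 0.06, -27.75]
[0.1919, 0.0682, 0.0014] [0.07, 0.07, -34.75]
[0.2225, 0.086, 0.0114] [0.06, 0.07, -41.75]
[0.2482, 0.1051, 0.0214] [0.06, 0.08, -48.75]
[0.2643, 0.1267, 0.0314] [0.06, 0.08, -55.75]
```

Emit:
{"name": "step_arm", "arguments": {
  "linear": [
    [0.037,0.011,0.001],
    [0.077,0.026,0.001],
    [0.116,0.036,0.001],
    [0.157,0.052,0.001],
    [0.192,0.068,0.001],
    [0.222,0.086,0.011],
    [0.248,0.105,0.021],
    [0.264,0.127,0.031]
  ],
  "delta_rot": [
    [0,0,-7],
    [0,0,-14],
    [0,0,-21],
    [0,0,-28],
    [0,0,-35],
    [0,0,-42],
    [0,0,-49],
    [0,0,-56]
  ],
  "gripper": [1,1,1,1,1,1,1,1]
}}

```text
clock: 1.48
ee_pos: [471.2, -97.7, 370.2]
eef_rot: [180.0, 0.1, 131.7]
contact_force: [-2.1, -0.3, -0.1]
gripper_width: 0.5
```

Run:
```python
from h import *
rows([(485,-85,360,138),(500,-75,350,145),(515,-65,340,152),(530,-60,330,159),(545,-55,320,166),(545,-55,310,169),(545,-55,310,169)])
```

```text
now 1.4833 [471.2 -97.7 370.2] [1.7996e+02 1.1000e-01 1.3170e+02] [-2.09 -0.33 -0.13] 0.5
[0.0003, 0.0188, 0.0102] [0.03, 0.11, -6.3]
[-0.0022, 0.0366, 0.0202] [0.03, 0.11, -13.3]
[-0.0046, 0.0545, 0.0302] [0.02, 0.11, -20.3]
[-0.0109, 0.069, 0.0402] [0.01, 0.11, -27.3]
[-0.0171, 0.0835, 0.0503] [0.01, 0.12, -34.3]
[-0.0171, 0.0835, 0.0603] [0.0, 0.12, -37.3]
[-0.0171, 0.0835, 0.0603] [0.0, 0.12, -37.3]
```

Emit:
{"name": "step_arm", "arguments": {
  "linear": [
    [0,0.019,0.01],
    [-0.002,0.037,0.02],
    [-0.005,0.054,0.03],
    [-0.011,0.069,0.04],
    [-0.017,0.084,0.05],
    [-0.017,0.084,0.06],
    [-0.017,0.084,0.06]
  ],
  "delta_rot": [
    [0,0,-6.3],
    [0,0,-13.3],
    [0,0,-20.3],
    [0,0,-27.3],
    [0,0,-34.3],
    [0,0,-37.3],
    [0,0,-37.3]
  ],
  "gripper": [1,1,1,1,1,1,1]
}}

```text
clock: 2.07
ee_pos: [545.0, -54.1, 307.9]
eef_rot: [-180.0, -0.1, 169.2]
contact_force: [-0.2, 0.8, -0.8]
gripper_width: 0.6
```

Run:
```python
from h import *
o=readout.get_obs(); print(o['ee_pos'],o['eef_rot'],o['q'].round(1))
im=snap('wrist'); cv2.imwrite('pics/w1.png',im)
a=snap('scene'); crop(a,170,60,400,240,3,'pics/s1.png')
def D(x,y,z,yaw=-11,O=(600,-40.5)):
    c,s=np.cos(np.radians(yaw)),np.sin(np.radians(yaw)); return (O[0]+c*x-s*y,O[1]+s*x+c*y,z)
for n,p in dict(cap=(0,-55,145),handle=(53,21,111),mag=(0,0,140),hinge=(0,72,60)).items(): print(n,proj('wrist',D(*p),o).round(1))
```

```text
[544.95816246 -54.13961599 307.85478131] [-1.79961549e+02 -1.13438469e-01  1.69183817e+02] [-10.5  15.5  88.1  -0.   76.5 -89.7]
cap [232.  216.1]
handle [288.3 241.9]
mag [275.6 214.7]
hinge [319.2 195.4]
```

View pics/w1.png

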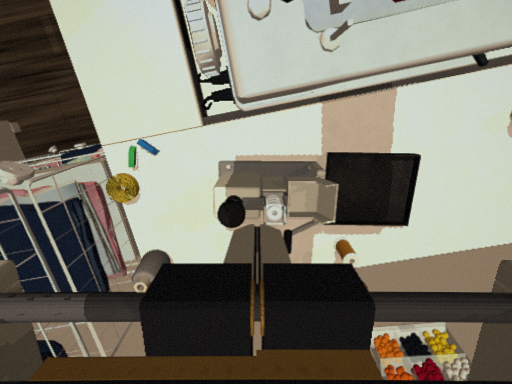

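View pics/s1.png

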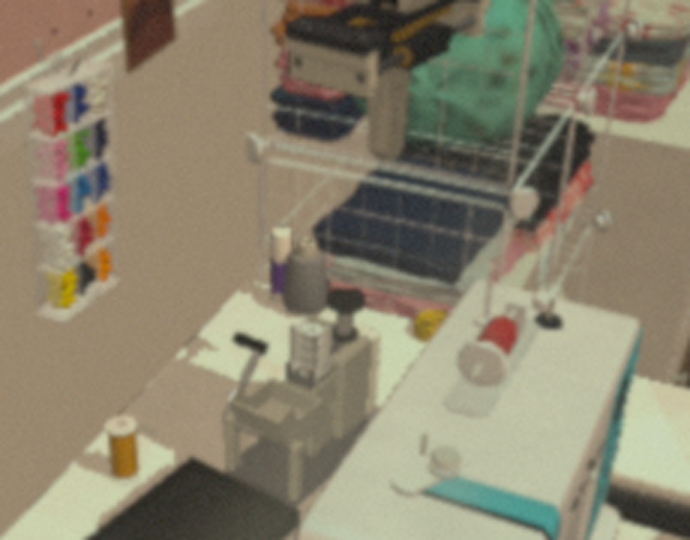

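Run:
```python
from h import *
im=cv2.imread('pics/w1.png'); crop(im,205,140,345,260,5,'pics/w1c.png')
```

```text
(no output)
```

View pics/w1c.png

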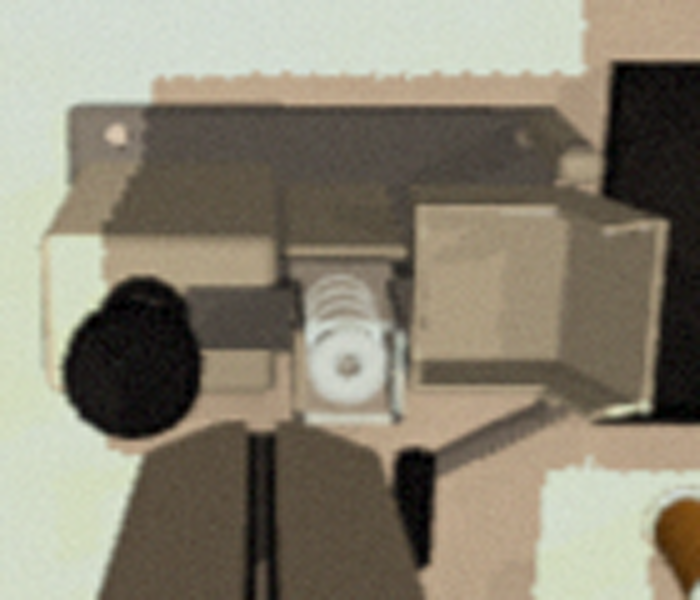

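Run:
```python
from h import *
o=dict(ee_pos=np.array([544.958,-54.14,307.855]),eef_rot=np.array([-179.96155,-.11344,169.1838]))
c=lambda x,y:(205+(x+.5)/5-.5,140+(y+.5)/5-.5)
a,b=plane('wrist',c(72,105),8,o),plane('wrist',c(550,107),8,o); d=b-a
print('edge',a.round(1),b.round(1),'yaw',np.degrees(np.arctan2(-d[0],d[1])), np.linalg.norm(d))
print('cap',plane('wrist',c(131.5,371),145,o).round(1))
print('mag top',plane('wrist',c(349,370),140,o).round(1))
a,b=plane('wrist',c(416,204),87,o),plane('wrist',c(44,236),100,o); print('bin corner(-29,22?)',a.round(1)); print('housing(-24,-84)',b.round(1))
```

```text
edge [ 540.5 -117.8    8. ] [571.1  38.8   8. ] yaw -11.050414876216836 159.55934320783598
cap [586.3 -95.1 145. ]
mag top [598.2 -41.8 140. ]
bin corner(-29,22?) [573.4 -15.1  87. ]
housing(-24,-84) [ 559.5 -118.   100. ]
```

Run:
```python
from h import *
rows([(556,-65,280,169),(572,-80,250,169),(588,-95,220,169),(588,-95,195,169),(588,-95,175,169),(588,-95,160,169),(588,-95,152,169),(588,-95,152,169)])
```

```text
now 2.1667 [545.1 -54.6 310.2] [-1.7996e+02  6.0000e-02  1.6887e+02] [-0.59 -0.5  -0.47] 0.8
[-0.0127, -0.008, 0.0302] [-0.04, 0.06, -0.13]
[-0.0313, -0.0197, 0.0603] [-0.04, 0.06, -0.13]
[-0.0498, -0.0313, 0.0903] [-0.04, 0.06, -0.13]
[-0.0498, -0.0313, 0.1153] [-0.04, 0.06, -0.13]
[-0.0498, -0.0312, 0.1353] [-0.04, 0.06, -0.13]
[-0.0498, -0.0312, 0.1503] [-0.04, 0.06, -0.13]
[-0.0497, -0.0312, 0.1583] [-0.04, 0.06, -0.13]
[-0.0497, -0.0312, 0.1583] [-0.04, 0.06, -0.13]
```

Emit:
{"name": "step_arm", "arguments": {
  "linear": [
    [-0.013,-0.008,0.03],
    [-0.031,-0.02,0.06],
    [-0.05,-0.031,0.09],
    [-0.05,-0.031,0.115],
    [-0.05,-0.031,0.135],
    [-0.05,-0.031,0.15],
    [-0.05,-0.031,0.158],
    [-0.05,-0.031,0.158]
  ],
  "delta_rot": [
    [0,0,0],
    [0,0,0],
    [0,0,0],
    [0,0,0],
    [0,0,0],
    [0,0,0],
    [0,0,0],
    [0,0,0]
  ],
  "gripper": [1,1,1,1,1,1,1,1]
}}

```text
clock: 2.83
ee_pos: [587.7, -95.0, 151.6]
eef_rot: [-180.0, -0.0, 168.8]
contact_force: [-0.4, -0.8, -0.2]
gripper_width: 0.6
```

Run:
```python
from h import *
o=readout.get_obs();print(o)
a=snap('scene'); crop(a,190,100,330,220,5,'pics/s2.png')
a=snap('wrist'); cv2.imwrite('pics/w2.png',a)
```

```text
{'clock': 2.8333, 'q': array([-1.36407765e+01,  2.89823616e+01,  9.12928399e+01, -4.25249121e-02,
        5.97529973e+01, -9.23955600e+01]), 'qd': array([ 0.12274331, -1.60033326, -1.82226308,  0.03278924,  1.77621161,
       -0.35551851]), 'tau': array([-1.13939317e-01, -5.58128035e+01, -2.65932941e+01, -1.86597824e-02,
       -3.16025689e-01,  2.23649503e-02]), 'ee_pos': array([587.73326718, -94.96392617, 151.55032811]), 'eef_rot': array([-1.79964486e+02, -2.97160673e-02,  1.68776204e+02]), 'contact_force': array([-0.4119517 , -0.76168795, -0.22782638]), 'ft_torque': array([ 0.07131105, -0.15384292, -0.03492693]), 'gripper_width': 0.5953992084843326}
```

View pics/s2.png

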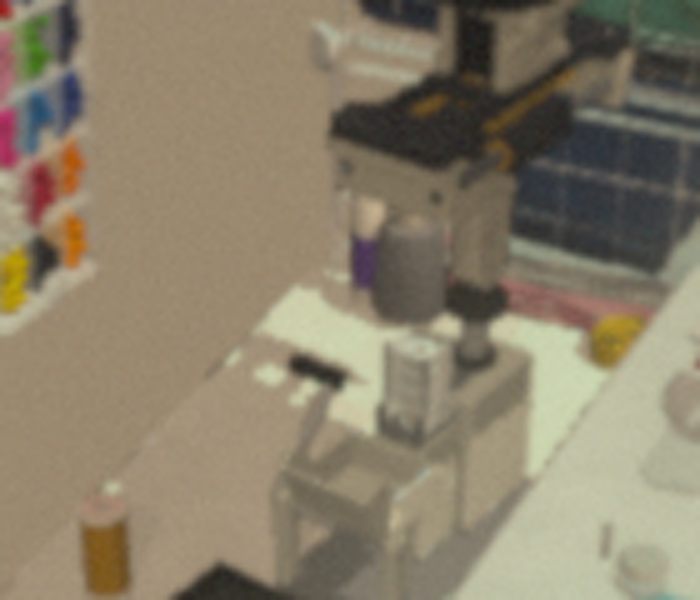

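View pics/w2.png

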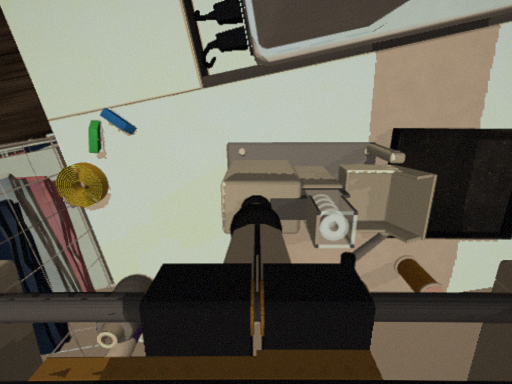

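The fingers are centred over the cap (wrist view about (257,212)), and the cap is still up. Pressing now.

Emit:
{"name": "step_arm", "arguments": {
  "linear": [
    [0,0,0.005],
    [0,0,0.01],
    [0,0,0.015],
    [0,0,0.019],
    [0,0,0.023],
    [0,0,0.027],
    [0,0,0.031],
    [0,0,0.031]
  ],
  "delta_rot": [
    [0,0,0],
    [0,0,0],
    [0,0,0],
    [0,0,0],
    [0,0,0],
    [0,0,0],
    [0,0,0],
    [0,0,0]
  ],
  "gripper": [1,1,1,1,1,1,1,1]
}}

```text
clock: 3.6
ee_pos: [589.3, -95.2, 122.2]
eef_rot: [-180.0, 0.2, 168.8]
contact_force: [3.5, -0.6, 4.8]
gripper_width: 0.4
```

Emit:
{"name": "step_arm", "arguments": {
  "linear": [
    [0,0,0.002],
    [0,0,0.004],
    [0,0,0.005],
    [0,0,0.006],
    [0,0,0.006]
  ],
  "delta_rot": [
    [0,0,0],
    [0,0,0],
    [0,0,0],
    [0,0,0],
    [0,0,0]
  ],
  "gripper": [1,1,1,1,1]
}}

```text
clock: 4.02
ee_pos: [589.4, -95.2, 117.2]
eef_rot: [-180.0, 0.2, 168.8]
contact_force: [-2.5, 0.1, 13.9]
gripper_width: 0.3
```

Emit:
{"name": "step_arm", "arguments": {
  "linear": [
    [0,0,0.002],
    [0,0,0.002],
    [0,0,0.002]
  ],
  "delta_rot": [
    [0,0,0],
    [0,0,0],
    [0,0,0]
  ],
  "gripper": [1,1,1]
}}

```text
clock: 4.27
ee_pos: [589.4, -95.2, 117.1]
eef_rot: [-179.9, 0.2, 168.8]
contact_force: [-7.2, 1.2, 22.8]
gripper_width: 0.6
```

Run:
```python
from h import *
a=snap('wrist'); cv2.imwrite('pics/w3.png',a)
```

```text
(no output)
```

View pics/w3.png

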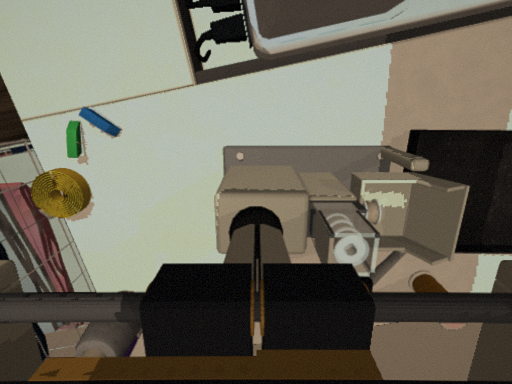

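Hard stop reached: z held at 117.1 while the force rose to 23 N. A bobbin shows in the bin at (372,210). Letting it rise.

Emit:
{"name": "step_arm", "arguments": {
  "linear": [
    [0,0,-0.004],
    [0,0,-0.01],
    [0,0,-0.016],
    [0,0,-0.022],
    [0,0,-0.028],
    [0,0,-0.034],
    [0,0,-0.038],
    [0,0,-0.038]
  ],
  "delta_rot": [
    [0,0,0],
    [0,0,0],
    [0,0,0],
    [0,0,0],
    [0,0,0],
    [0,0,0],
    [0,0,0],
    [0,0,0]
  ],
  "gripper": [1,1,1,1,1,1,1,1]
}}

```text
clock: 4.98
ee_pos: [589.3, -95.1, 155.6]
eef_rot: [-179.9, 0.3, 168.8]
contact_force: [0.6, -0.4, 0.6]
gripper_width: 0.6
```

Emit:
{"name": "step_arm", "arguments": {
  "linear": [
    [0,0,0],
    [0,0,0],
    [0,0,0],
    [0,0,0]
  ],
  "delta_rot": [
    [0,0,0],
    [0,0,0],
    [0,0,0],
    [0,0,0]
  ],
  "gripper": [1,1,1,1]
}}

```text
clock: 5.32
ee_pos: [589.1, -95.1, 155.3]
eef_rot: [-179.9, 0.2, 168.8]
contact_force: [-0.0, 0.2, 0.2]
gripper_width: 0.3
```

Run:
```python
from h import *
o=readout.get_obs();print(o['ee_pos'],o['contact_force'])
a=snap('scene'); crop(a,190,100,330,220,5,'pics/s3.png')
a=snap('wrist'); crop(a,200,130,480,290,2.8,'pics/w4.png')
```

```text
[589.07514788 -95.06523535 155.26734213] [-0.00875466  0.19214007  0.22964104]
```

View pics/s3.png

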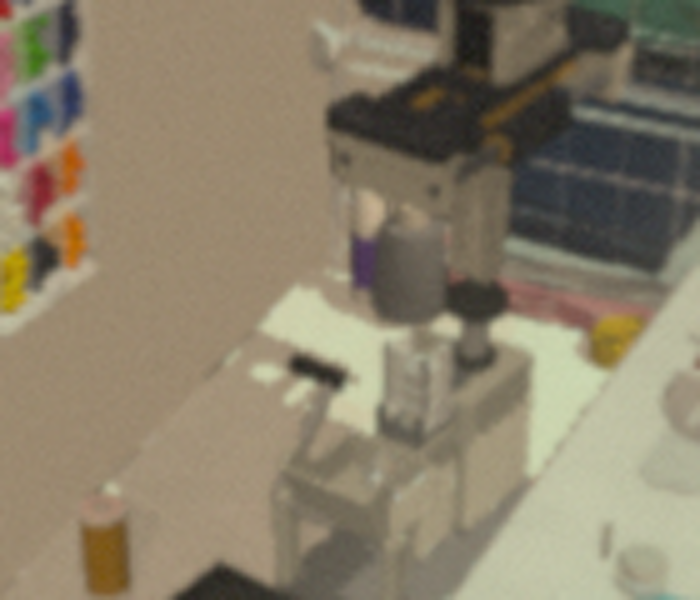

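View pics/w4.png

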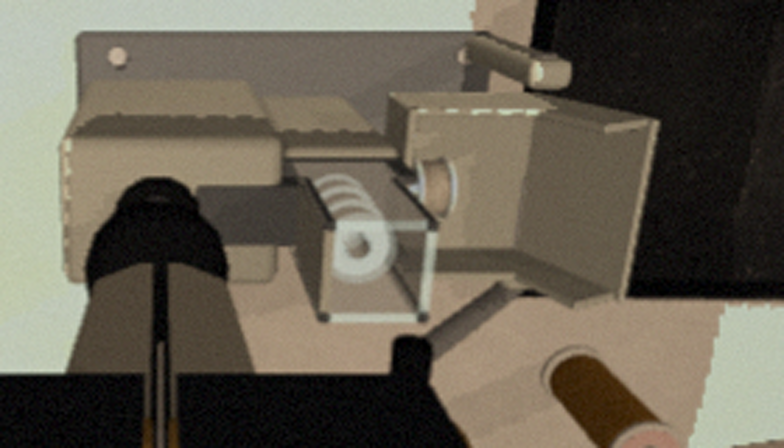

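First bobbin lies in the bin, the plunger is fully up, and the stack has dropped to three. Second stroke.

Emit:
{"name": "step_arm", "arguments": {
  "linear": [
    [0,0,0.006],
    [0,0,0.012],
    [0,0,0.018],
    [0,0,0.023],
    [0,0,0.027],
    [0,0,0.031],
    [0,0,0.035],
    [0,0,0.036]
  ],
  "delta_rot": [
    [0,0,0],
    [0,0,0],
    [0,0,0],
    [0,0,0],
    [0,0,0],
    [0,0,0],
    [0,0,0],
    [0,0,0]
  ],
  "gripper": [1,1,1,1,1,1,1,1]
}}

```text
clock: 6.08
ee_pos: [589.4, -95.1, 119.0]
eef_rot: [-179.9, 0.2, 168.8]
contact_force: [0.2, -0.7, 6.7]
gripper_width: 0.4
```

Emit:
{"name": "step_arm", "arguments": {
  "linear": [
    [0,0,0.001],
    [0,0,0.002],
    [0,0,0.003],
    [0,0,0.004],
    [0,0,0.004]
  ],
  "delta_rot": [
    [0,0,0],
    [0,0,0],
    [0,0,0],
    [0,0,0],
    [0,0,0]
  ],
  "gripper": [1,1,1,1,1]
}}

```text
clock: 6.5
ee_pos: [589.5, -95.2, 117.0]
eef_rot: [-179.9, 0.3, 168.8]
contact_force: [-8.3, 2.3, 25.5]
gripper_width: 0.5
```

At the stop again (25 N at z 117). Rising, then clear.

Emit:
{"name": "step_arm", "arguments": {
  "linear": [
    [0,0,-0.004],
    [0,0,-0.01],
    [0,0,-0.016],
    [0,0,-0.022],
    [0,0,-0.028],
    [0,0,-0.034],
    [0,0,-0.042],
    [0,0,-0.05]
  ],
  "delta_rot": [
    [0,0,0],
    [0,0,0],
    [0,0,0],
    [0,0,0],
    [0,0,0],
    [0,0,0],
    [0,0,0],
    [0,0,0]
  ],
  "gripper": [1,1,1,1,1,1,1,1]
}}

```text
clock: 7.17
ee_pos: [589.0, -95.0, 167.4]
eef_rot: [-179.9, 0.2, 168.8]
contact_force: [-0.6, 0.6, 1.0]
gripper_width: 0.6
```

Emit:
{"name": "step_arm", "arguments": {
  "linear": [
    [0,0,-0.02],
    [0,0,-0.04],
    [0,0,-0.04],
    [0,0,-0.04]
  ],
  "delta_rot": [
    [0,0,0],
    [0,0,0],
    [0,0,0],
    [0,0,0]
  ],
  "gripper": [0.9,0.8,0.7,0.6]
}}

```text
clock: 7.5
ee_pos: [589.2, -95.0, 208.3]
eef_rot: [-179.9, 0.3, 168.8]
contact_force: [-0.9, 0.2, 0.3]
gripper_width: 22.5
```

Run:
```python
from h import *
o=readout.get_obs();print(o['ee_pos'],o['eef_rot'],o['contact_force'],o['gripper_width'])
a=snap('scene'); crop(a,190,100,330,220,5,'pics/s4.png')
a=snap('wrist'); cv2.imwrite('pics/w5f.png',a);crop(a,200,110,480,280,2.8,'pics/w5.png')
rows([(620,-58,215,168.95),(654.5,-30.6,205,168.95)])
```

```text
[589.2059627  -95.00566835 208.30616165] [-179.94134123    0.31711822  168.83643527] [-0.89153241  0.19695602  0.26905542] 22.508121984249254
now 7.6 [588.4 -94.8 206.6] [-1.7995e+02  1.4000e-01  1.6884e+02] [-0.19  0.06 -0.2 ] 30.6
[-0.0239, 0.0422, -0.0084] [-0.05, 0.14, -0.11]
[-0.0524, 0.0758, 0.0017] [-0.05, 0.14, -0.11]
```

View pics/s4.png

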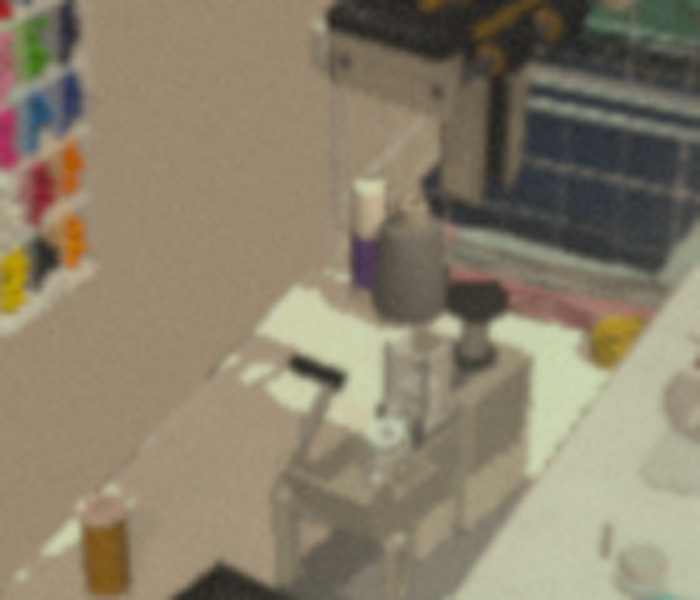

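View pics/w5.png

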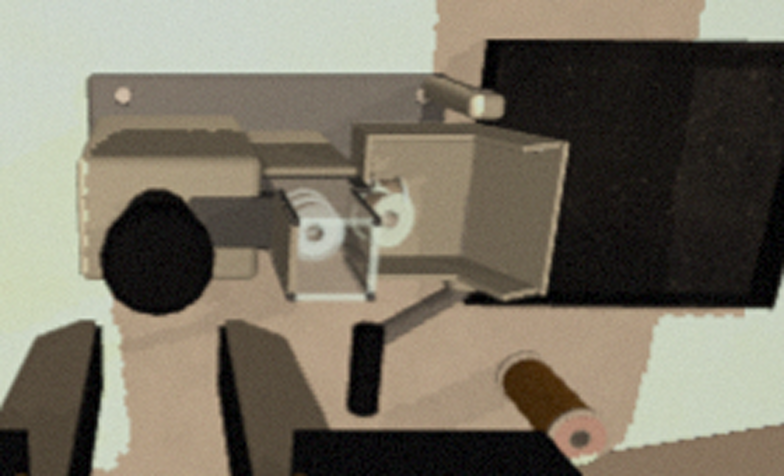

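Run:
```python
from h import *
a=cv2.imread('pics/w5f.png'); crop(a,290,150,390,225,7,'pics/w5d.png')
a=snap('scene'); crop(a,240,150,300,210,10,'pics/s5.png')
o=dict(ee_pos=np.array([588.6,-94.9,207.2]),eef_rot=np.array([-179.95,.2,168.84]))
p,v=ray('wrist',(339.3,187.9),o);q,w=ray('scene',(267.6,186.4))
s=np.linalg.lstsq(np.c_[v,-w],q-p,rcond=None)[0]; P=(p+v*s[0]+q+w*s[1])/2
def inD(P):
    t=np.radians(-11.05);c,s=np.cos(t),np.sin(t);d=P[:2]-[598.5,-41]; return c*d[0]+s*d[1],-s*d[0]+c*d[1],P[2]
print(P,np.linalg.norm(p+v*s[0]-q-w*s[1]),inD(P))
for z in (75,85,95,102): print(inD(plane('wrist',(339.3,187.9),z,o)))
```

```text
[604.3364965  -12.17310664  95.05123173] 1.31227375819351 (np.float64(0.20316711113341412), np.float64(29.411106669756542), np.float64(95.05123172708358))
(np.float64(6.922090317825487), np.float64(35.74397271837111), np.float64(75.0))
(np.float64(3.8954362993123937), np.float64(32.72089233475282), np.float64(85.0))
(np.float64(0.8687822807993006), np.float64(29.69781195113453), np.float64(95.0))
(np.float64(-1.2498755321598551), np.float64(27.581655682601735), np.float64(102.0))
```

View pics/w5d.png

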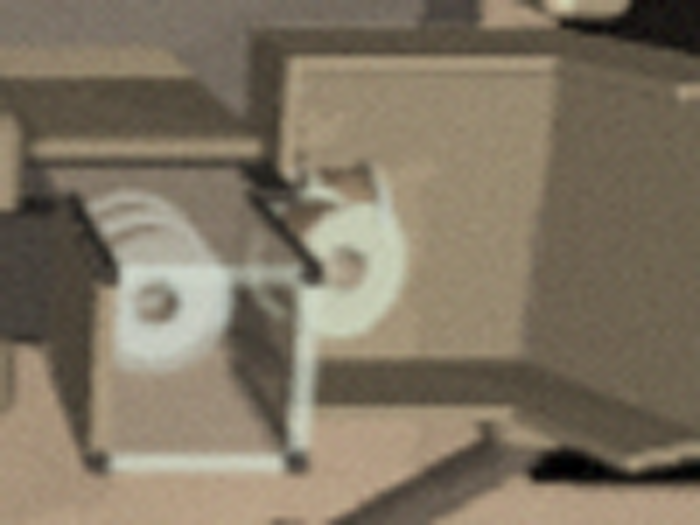

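View pics/s5.png

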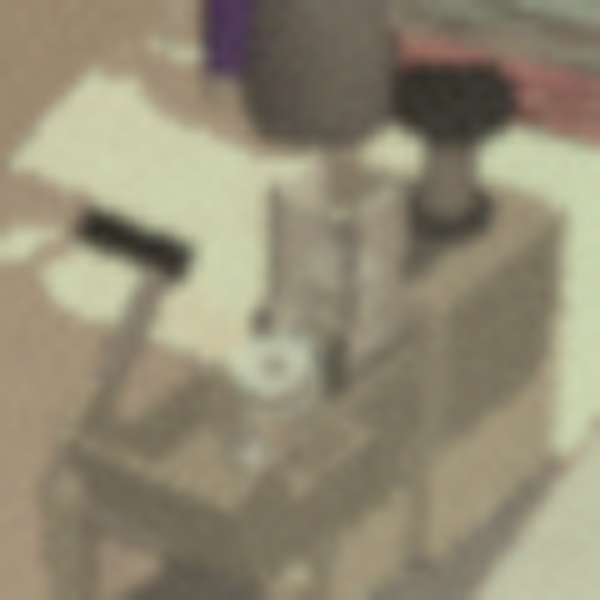

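Run:
```python
from h import *
o=dict(ee_pos=np.array([588.6,-94.9,207.2]),eef_rot=np.array([-179.95,.2,168.84]))
a=cv2.imread('pics/w5f.png'); m=(a.max(axis=2)<40).astype(np.uint8); m[:,:315]=0;m[:,345:]=0;m[:215]=0;m[262:]=0
n,l,s,c=cv2.connectedComponentsWithStats(m)
for i in range(1,n):
  if s[i,4]>30: print(s[i],c[i],plane('wrist',c[i],113,o))
for z in (111,117): print(plane('wrist',(330.7,242.1),z,o))
```

```text
[324 226  13  32 323] [330.07120743 241.07430341] [653.32808142 -31.6856878  113.        ]
[655.74548787 -30.83233351 111.        ]
[652.32663537 -31.92172506 117.        ]
```

Run:
```python
from h import *
rows([(610,-75,206,168.95),(636,-53,206,168.95),(661,-32.3,200,168.95),(661,-32.3,175,168.95),(661,-32.3,150,168.95),(661,-32.3,130,168.95),(661,-32.3,130,168.95)])
```

```text
now 7.65 [588.4 -94.8 206.4] [-1.7995e+02  1.2000e-01  1.6884e+02] [-0.46 -0.15 -0.39] 34.1
[-0.0174, 0.0236, 0.0004] [-0.05, 0.12, -0.11]
[-0.0386, 0.0502, 0.0004] [-0.05, 0.12, -0.11]
[-0.0591, 0.0754, 0.0064] [-0.05, 0.12, -0.11]
[-0.0591, 0.0754, 0.0314] [-0.05, 0.12, -0.11]
[-0.059, 0.0754, 0.0564] [-0.05, 0.12, -0.11]
[-0.059, 0.0754, 0.0764] [-0.05, 0.12, -0.11]
[-0.059, 0.0754, 0.0764] [-0.05, 0.12, -0.11]
```

Emit:
{"name": "step_arm", "arguments": {
  "linear": [
    [-0.017,0.024,0],
    [-0.039,0.05,0],
    [-0.059,0.075,0.006],
    [-0.059,0.075,0.03],
    [-0.059,0.075,0.056],
    [-0.059,0.075,0.072],
    [-0.059,0.075,0.076],
    [-0.059,0.075,0.076]
  ],
  "delta_rot": [
    [0,0,0],
    [0,0,0],
    [0,0,0],
    [0,0,0],
    [0,0,0],
    [0,0,0],
    [0,0,0],
    [0,0,0]
  ],
  "gripper": [0.6,0.6,0.6,0.6,0.6,0.6,0.6,0.6]
}}

```text
clock: 8.32
ee_pos: [660.0, -32.7, 128.6]
eef_rot: [-179.9, -0.1, 168.8]
contact_force: [0.0, -0.4, 0.2]
gripper_width: 37.4
```

Run:
```python
from h import *
o=readout.get_obs();print(o['ee_pos'],o['eef_rot'],o['contact_force'],o['gripper_width'])
a=snap('scene'); crop(a,190,100,330,220,5,'pics/s6.png')
a=snap('wrist'); cv2.imwrite('pics/w6.png',a)
```

```text
[660.02107038 -32.65397319 128.63080966] [-1.79936256e+02 -7.38872208e-02  1.68836291e+02] [ 0.01647728 -0.38433141  0.15630549] 37.435775893318386
```

View pics/s6.png

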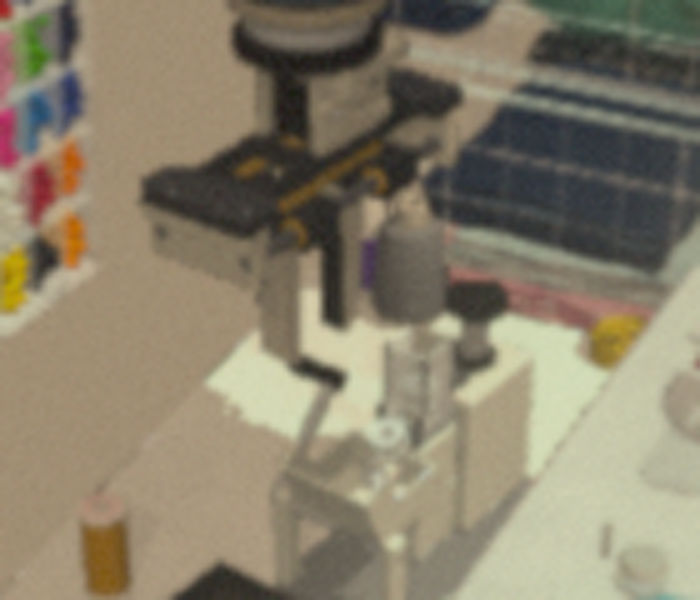

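View pics/w6.png

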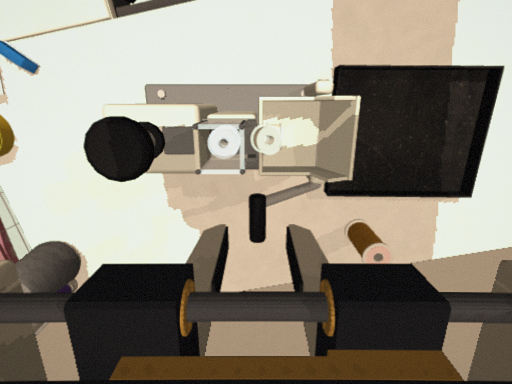

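Run:
```python
from h import *
o=readout.get_obs(); 
for z in (111,128): print(proj('wrist',[o['ee_pos'][0],o['ee_pos'][1],z],o))
for p in ((258,195),(258,242)): print(plane('wrist',p,115,o))
rows([(660.5,-32.3,118,168.95),(660.5,-32.3,106,168.95),(660.5,-32.3,94,168.95)])
```

```text
[256.86834647 224.86302553]
[256.84688988 235.5182394 ]
[638.0306991  -27.53204621 115.        ]
[672.77201741 -34.34710823 115.        ]
now 8.4167 [661.3 -32.9 131.2] [-1.7995e+02  1.6000e-01  1.6883e+02] [-0.83  0.97 -0.24] 36.9
[0.0009, 0.0005, 0.0132] [-0.05, 0.16, -0.12]
[0.001, 0.0005, 0.0252] [-0.05, 0.16, -0.12]
[0.001, 0.0005, 0.0372] [-0.05, 0.16, -0.12]
```

Emit:
{"name": "step_arm", "arguments": {
  "linear": [
    [0,0,0.012],
    [0,0,0.024],
    [0,0,0.036],
    [0,0,0.037],
    [0,0,0.037]
  ],
  "delta_rot": [
    [0,0,0],
    [0,0,0],
    [0,0,0],
    [0,0,0],
    [0,0,0]
  ],
  "gripper": [0.6,0.6,0.6,0.6,0.6]
}}

```text
clock: 8.83
ee_pos: [660.7, -32.9, 92.9]
eef_rot: [-179.9, 0.0, 168.8]
contact_force: [0.2, -0.2, -0.1]
gripper_width: 37.2
```

Emit:
{"name": "step_arm", "arguments": {
  "linear": [
    [0,0,0],
    [0,0,0],
    [0,0,0],
    [0,0,0],
    [0,0,0],
    [0,0,0]
  ],
  "delta_rot": [
    [0,0,0],
    [0,0,0],
    [0,0,0],
    [0,0,0],
    [0,0,0],
    [0,0,0]
  ],
  "gripper": [0.7,0.8,0.9,0.95,0.95,0.95],
  "grip_force": 8
}}

```text
clock: 9.33
ee_pos: [660.9, -32.8, 93.2]
eef_rot: [-180.0, 0.1, 168.8]
contact_force: [0.9, 0.3, 0.8]
gripper_width: 11.7
```

Run:
```python
from h import *
o=readout.get_obs();print(o['clock'],o['ee_pos'],o['eef_rot'],o['contact_force'],o['gripper_width'])
# arc relative, tool axes: tool y = disp y, tool z down
import math
for d in range(0,128,6):
    th=math.radians(135-d); y=72*math.cos(th)+72*math.cos(math.pi/4); z=72*math.sin(th)-72*math.sin(math.pi/4)
    print(d,[0,round(y/1000,4),round(-z/1000,4)])
```

```text
9.3333 [660.93570407 -32.8233358   93.20728942] [-1.79953694e+02  7.65095859e-02  1.68826156e+02] [0.90480878 0.3006867  0.81849066] 11.665299548689635
0 [0, 0.0, -0.0]
6 [0, 0.0056, -0.005]
12 [0, 0.0117, -0.0095]
18 [0, 0.0182, -0.0132]
24 [0, 0.0251, -0.0163]
30 [0, 0.0323, -0.0186]
36 [0, 0.0396, -0.0202]
42 [0, 0.0471, -0.021]
48 [0, 0.0547, -0.021]
54 [0, 0.0622, -0.0202]
60 [0, 0.0695, -0.0186]
66 [0, 0.0767, -0.0163]
72 [0, 0.0836, -0.0132]
78 [0, 0.0901, -0.0095]
84 [0, 0.0962, -0.005]
90 [0, 0.1018, -0.0]
96 [0, 0.1069, 0.0056]
102 [0, 0.1113, 0.0117]
108 [0, 0.1151, 0.0182]
114 [0, 0.1181, 0.0251]
120 [0, 0.1205, 0.0323]
126 [0, 0.122, 0.0396]
```

Emit:
{"name": "step_arm", "arguments": {
  "linear": [
    [0,0.0028,-0.0026],
    [0,0.0056,-0.005],
    [0,0.0086,-0.0073],
    [0,0.0117,-0.0095],
    [0,0.0149,-0.0114],
    [0,0.0182,-0.0132],
    [0,0.0216,-0.0149],
    [0,0.0251,-0.0163]
  ],
  "delta_rot": [
    [0,0,0],
    [0,0,0],
    [0,0,0],
    [0,0,0],
    [0,0,0],
    [0,0,0],
    [0,0,0],
    [0,0,0]
  ],
  "gripper": [0.95,0.95,0.95,0.95,0.95,0.95,0.95,0.95]
}}

```text
clock: 10.0
ee_pos: [666.1, -7.9, 110.0]
eef_rot: [-180.0, 0.1, 168.8]
contact_force: [0.4, -3.1, 2.6]
gripper_width: 11.7
```

Run:
```python
from h import *
a=snap('scene'); crop(a,190,100,330,220,5,'pics/s7.png')
a=snap('wrist'); cv2.imwrite('pics/w7.png',a)
o=readout.get_obs();print(o['clock'],o['ee_pos'],o['eef_rot'],o['contact_force'],o['gripper_width'])
```

```text
10.1 [666.24416374  -7.60013926 109.98591427] [-1.79966177e+02  1.41301894e-01  1.68855439e+02] [ 0.24996272 -3.55334681  5.27120037] 11.530756239526264
```

View pics/s7.png

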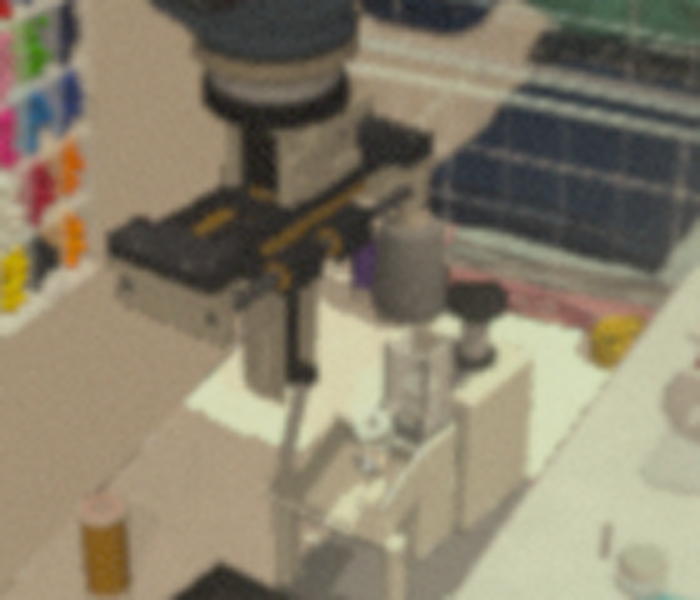

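View pics/w7.png

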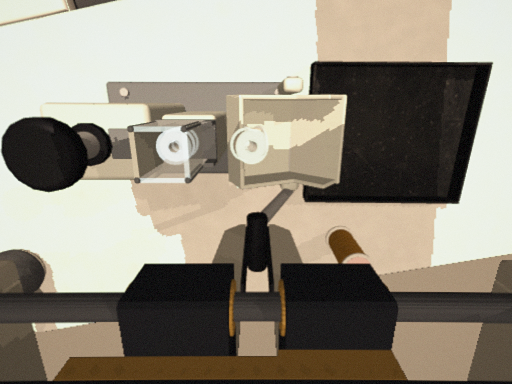

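Emit:
{"name": "step_arm", "arguments": {
  "linear": [
    [0,0.0032,-0.0009],
    [0,0.0068,-0.002],
    [0,0.0104,-0.0029],
    [0,0.0141,-0.0036],
    [0,0.0179,-0.0041],
    [0,0.0216,-0.0044],
    [0,0.0254,-0.0045],
    [0,0.0292,-0.0044]
  ],
  "delta_rot": [
    [0,0,0],
    [0,0,0],
    [0,0,0],
    [0,0,0],
    [0,0,0],
    [0,0,0],
    [0,0,0],
    [0,0,0]
  ],
  "gripper": [0.95,0.95,0.95,0.95,0.95,0.95,0.95,0.95]
}}

```text
clock: 10.77
ee_pos: [671.9, 21.5, 114.3]
eef_rot: [-180.0, 0.1, 168.9]
contact_force: [0.3, -1.6, -0.2]
gripper_width: 11.8
```

Run:
```python
from h import *
a=snap('scene'); crop(a,190,100,330,220,5,'pics/s8.png')
o=readout.get_obs();print(o['clock'],o['ee_pos'],o['eef_rot'],o['contact_force'],o['gripper_width'])
d=R.from_euler('xyz',o['eef_rot'],degrees=True).inv().apply(o['ee_pos']-[660.94,-32.82,93.21]);print(d)
```

```text
10.8167 [671.93775814  22.12843415 114.20525814] [-1.79978359e+02  1.27421727e-01  1.68879474e+02] [ 0.01587472 -0.99800944  1.35310077] 11.518927902231336
[ -0.23985503  56.02994437 -21.01594079]
```

View pics/s8.png

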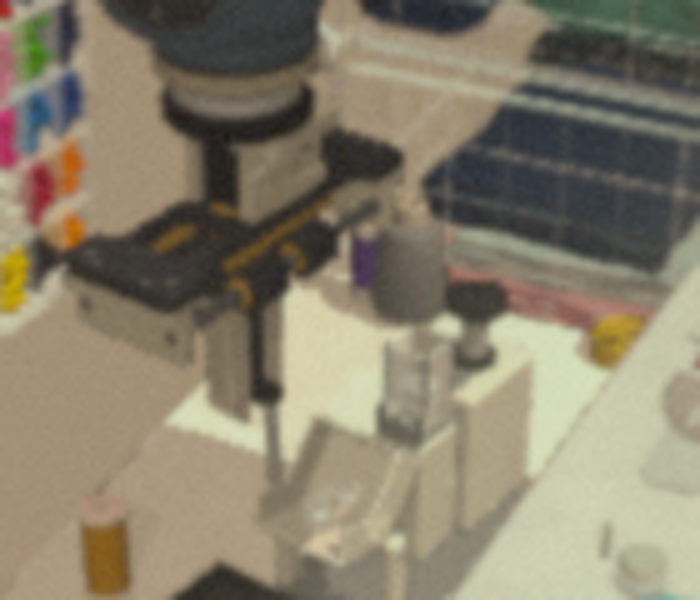

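Emit:
{"name": "step_arm", "arguments": {
  "linear": [
    [0,0.0037,0.0004],
    [0,0.0074,0.001],
    [0,0.0111,0.0018],
    [0,0.0148,0.0027],
    [0,0.0183,0.0039],
    [0,0.0219,0.0052],
    [0,0.0254,0.0067],
    [0,0.0287,0.0084]
  ],
  "delta_rot": [
    [0,0,0],
    [0,0,0],
    [0,0,0],
    [0,0,0],
    [0,0,0],
    [0,0,0],
    [0,0,0],
    [0,0,0]
  ],
  "gripper": [0.95,0.95,0.95,0.95,0.95,0.95,0.95,0.95]
}}

```text
clock: 11.48
ee_pos: [677.5, 50.7, 105.6]
eef_rot: [-180.0, 0.1, 168.9]
contact_force: [0.3, -2.1, 1.7]
gripper_width: 11.6
```

Run:
```python
from h import *
a=snap('scene'); crop(a,190,100,330,220,5,'pics/s9.png')
o=readout.get_obs();print(o['clock'],o['ee_pos'],o['eef_rot'],o['contact_force'],o['gripper_width'])
d=R.from_euler('xyz',o['eef_rot'],degrees=True).inv().apply(o['ee_pos']-[660.94,-32.82,93.21]);print(d)
import math
print([[round(72*math.cos(math.radians(135-k))+50.91-d[1],1),round(50.91-72*math.sin(math.radians(135-k))-d[2],1)] for k in range(77,121,3)])
```

```text
11.5333 [677.57922813  51.2294676  105.30338665] [-1.79992057e+02  1.22504074e-01  1.68899384e+02] [ 1.54362907 -1.68615381  0.5173897 ] 11.342843379854259
[ -0.17151926  85.67886725 -12.10492488]
[[np.float64(3.4), np.float64(2.0)], [np.float64(6.5), np.float64(4.0)], [np.float64(9.6), np.float64(6.3)], [np.float64(12.5), np.float64(8.7)], [np.float64(15.2), np.float64(11.2)], [np.float64(17.9), np.float64(13.9)], [np.float64(20.4), np.float64(16.7)], [np.float64(22.7), np.float64(19.7)], [np.float64(24.9), np.float64(22.8)], [np.float64(26.9), np.float64(25.9)], [np.float64(28.8), np.float64(29.2)], [np.float64(30.5), np.float64(32.6)], [np.float64(32.0), np.float64(36.0)], [np.float64(33.3), np.float64(39.6)], [np.float64(34.4), np.float64(43.2)]]
```

View pics/s9.png

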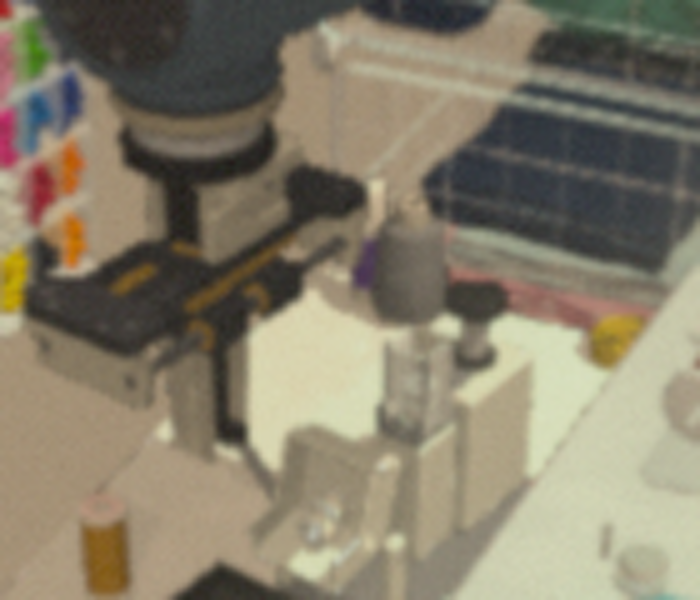

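Emit:
{"name": "step_arm", "arguments": {
  "linear": [
    [0,0.0034,0.002],
    [0,0.0065,0.004],
    [0,0.0096,0.0063],
    [0,0.0125,0.0087],
    [0,0.0152,0.0112],
    [0,0.0179,0.0139],
    [0,0.0204,0.0167],
    [0,0.0227,0.0197]
  ],
  "delta_rot": [
    [0,0,0],
    [0,0,0],
    [0,0,0],
    [0,0,0],
    [0,0,0],
    [0,0,0],
    [0,0,0],
    [0,0,0]
  ],
  "gripper": [0.95,0.95,0.95,0.95,0.95,0.95,0.95,0.95]
}}

```text
clock: 12.2
ee_pos: [682.0, 73.7, 85.3]
eef_rot: [-180.0, 0.1, 168.9]
contact_force: [0.9, -2.4, 2.0]
gripper_width: 11.8
```

Run:
```python
from h import *
a=snap('scene'); crop(a,190,100,330,240,5,'pics/s10.png')
o=readout.get_obs();print(o['clock'],o['ee_pos'],o['eef_rot'],o['contact_force'],o['gripper_width'])
d=R.from_euler('xyz',o['eef_rot'],degrees=True).inv().apply(o['ee_pos']-[660.94,-32.82,93.21]);print(d)
import math
print([[k,round(72*math.cos(math.radians(135-k))+50.91-d[1],1),round(50.91-72*math.sin(math.radians(135-k))-d[2],1)] for k in range(101,126,3)])
```

```text
12.25 [682.03664679  74.0688856   84.77370012] [-1.79998876e+02  1.16743033e-01  1.68907602e+02] [ 2.5428001  -1.93214946  1.6884348 ] 11.326966685147063
[ -0.12079256 108.95099541   8.43442553]
[[101, np.float64(1.6), np.float64(2.2)], [104, np.float64(3.7), np.float64(5.4)], [107, np.float64(5.5), np.float64(8.7)], [110, np.float64(7.2), np.float64(12.0)], [113, np.float64(8.7), np.float64(15.5)], [116, np.float64(10.0), np.float64(19.0)], [119, np.float64(11.2), np.float64(22.6)], [122, np.float64(12.1), np.float64(26.3)], [125, np.float64(12.9), np.float64(30.0)]]
```

View pics/s10.png

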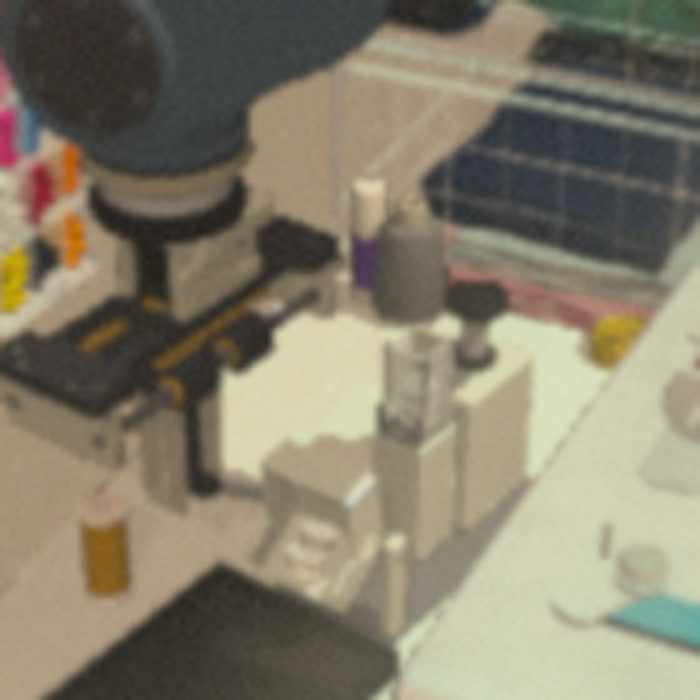

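Emit:
{"name": "step_arm", "arguments": {
  "linear": [
    [0,0.0016,0.0022],
    [0,0.0037,0.0054],
    [0,0.0055,0.0087],
    [0,0.0072,0.012],
    [0,0.0087,0.0155],
    [0,0.01,0.019],
    [0,0.0112,0.0226],
    [0,0.0115,0.0242]
  ],
  "delta_rot": [
    [0,0,0],
    [0,0,0],
    [0,0,0],
    [0,0,0],
    [0,0,0],
    [0,0,0],
    [0,0,0],
    [0,0,0]
  ],
  "gripper": [0.95,0.95,0.95,0.95,0.95,0.95,0.95,0.95]
}}

```text
clock: 12.92
ee_pos: [684.3, 85.6, 60.0]
eef_rot: [180.0, 0.1, 168.9]
contact_force: [0.3, -1.7, 3.5]
gripper_width: 11.7
```

Run:
```python
from h import *
a=snap('scene'); crop(a,190,130,330,250,5,'pics/s11.png')
a=snap('wrist'); cv2.imwrite('pics/w11.png',a)
o=readout.get_obs();print(o['clock'],o['ee_pos'],o['eef_rot'],o['contact_force'],o['gripper_width'])
d=R.from_euler('xyz',o['eef_rot'],degrees=True).inv().apply(o['ee_pos']-[660.94,-32.82,93.21]);print(d)
```

```text
13.0167 [684.26862178  85.52009481  60.31031699] [1.79993330e+02 1.04342153e-01 1.68909857e+02] [ 0.35596068 -2.74431378  1.75609226] 11.484396972809877
[-6.99748129e-02  1.20613687e+02  3.29139072e+01]
```

View pics/s11.png

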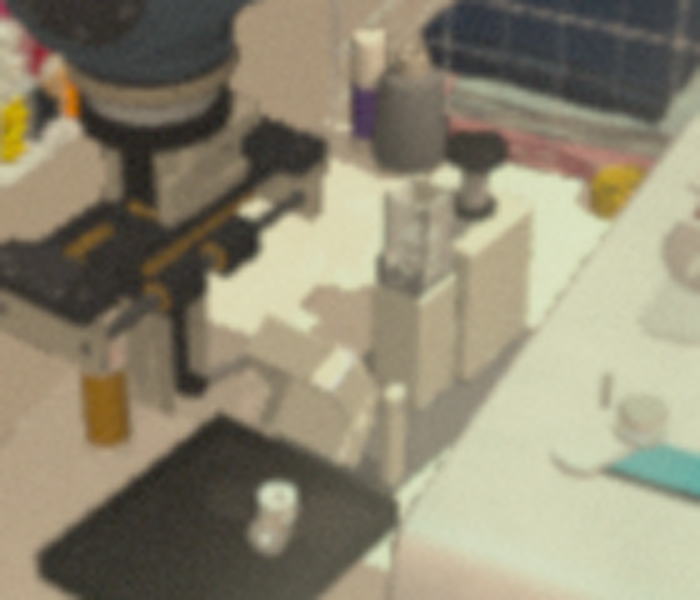

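View pics/w11.png

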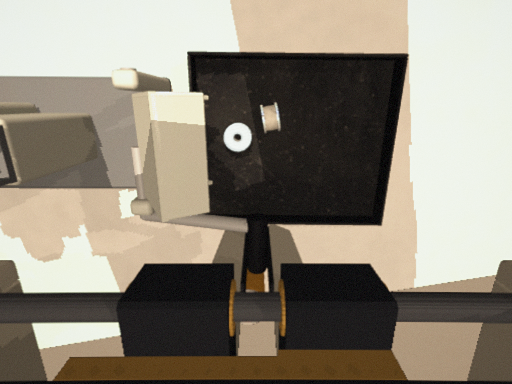

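Both bobbins are in the tray at (238,137) and (271,118). I'll push a little further to make sure of the stop.

Emit:
{"name": "step_arm", "arguments": {
  "linear": [
    [0,0.0003,0.002],
    [0,0.0005,0.003],
    [0,0.0005,0.004],
    [0,0.0005,0.004],
    [0,0.0005,0.004]
  ],
  "delta_rot": [
    [0,0,0],
    [0,0,0],
    [0,0,0],
    [0,0,0],
    [0,0,0]
  ],
  "gripper": [0.95,0.95,0.95,0.95,0.95]
}}

```text
clock: 13.43
ee_pos: [684.8, 85.9, 57.5]
eef_rot: [180.0, 0.2, 168.9]
contact_force: [-1.9, -1.6, 10.9]
gripper_width: 11.6
```

Run:
```python
from h import *
a=snap('scene'); crop(a,190,130,330,250,5,'pics/s12.png')
o=readout.get_obs();print(o['clock'],o['ee_pos'],o['eef_rot'],o['contact_force'],o['gripper_width'])
d=R.from_euler('xyz',o['eef_rot'],degrees=True).inv().apply(o['ee_pos']-[660.94,-32.82,93.21]);print(d)
import math
print([[k,round(72*math.cos(math.radians(135-k))+50.91-d[1],1),round(50.91-72*math.sin(math.radians(135-k))-d[2],1)] for k in range(116,-1,-4)])
```

```text
13.4833 [684.79936053  85.85321377  57.55482127] [1.79984862e+02 1.73496972e-01 1.68904320e+02] [-2.80906816 -3.03082611 10.13217207] 11.270424757024244
[ -0.46697178 121.03713686  35.68873718]
[[116, np.float64(-2.0), np.float64(-8.2)], [112, np.float64(-3.9), np.float64(-12.9)], [108, np.float64(-6.0), np.float64(-17.5)], [104, np.float64(-8.4), np.float64(-21.9)], [100, np.float64(-11.1), np.float64(-26.1)], [96, np.float64(-14.2), np.float64(-30.1)], [92, np.float64(-17.5), np.float64(-33.9)], [88, np.float64(-21.0), np.float64(-37.4)], [84, np.float64(-24.8), np.float64(-40.7)], [80, np.float64(-28.8), np.float64(-43.8)], [76, np.float64(-33.0), np.float64(-46.5)], [72, np.float64(-37.4), np.float64(-48.9)], [68, np.float64(-42.0), np.float64(-51.1)], [64, np.float64(-46.7), np.float64(-52.9)], [60, np.float64(-51.5), np.float64(-54.3)], [56, np.float64(-56.4), np.float64(-55.5)], [52, np.float64(-61.4), np.float64(-56.2)], [48, np.float64(-66.4), np.float64(-56.7)], [44, np.float64(-71.4), np.float64(-56.8)], [40, np.float64(-76.4), np.float64(-56.5)], [36, np.float64(-81.4), np.float64(-55.9)], [32, np.float64(-86.3), np.float64(-54.9)], [28, np.float64(-91.2), np.float64(-53.6)], [24, np.float64(-95.9), np.float64(-52.0)], [20, np.float64(-100.6), np.float64(-50.0)], [16, np.float64(-105.0), np.float64(-47.8)], [12, np.float64(-109.3), np.float64(-45.2)], [8, np.float64(-113.5), np.float64(-42.3)], [4, np.float64(-117.4), np.float64(-39.1)], [0, np.float64(-121.0), np.float64(-35.7)]]
```

View pics/s12.png

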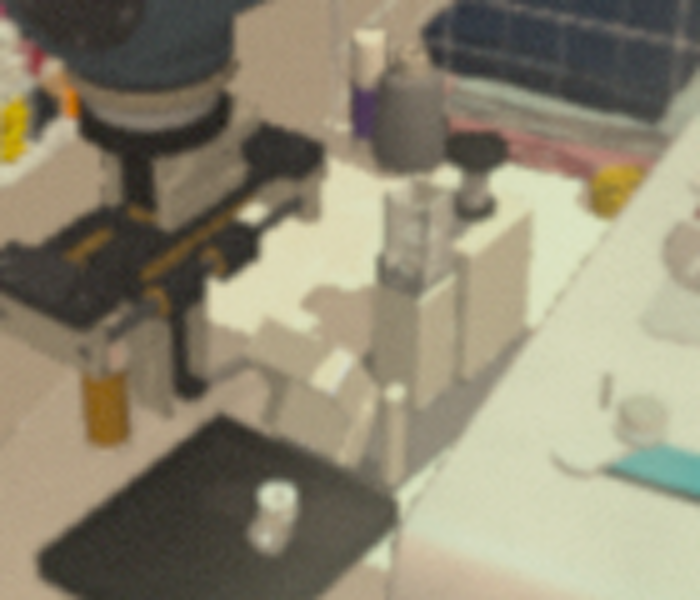

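Force rose to 10.9 N, so the bin is at its stop. Carrying it back along the arc.

Emit:
{"name": "step_arm", "arguments": {
  "linear": [
    [0,-0.002,-0.006],
    [0,-0.0038,-0.0108],
    [0,-0.0058,-0.0155],
    [0,-0.0082,-0.02],
    [0,-0.011,-0.0243],
    [0,-0.014,-0.0283],
    [0,-0.0173,-0.032],
    [0,-0.0208,-0.0356]
  ],
  "delta_rot": [
    [0,0,0],
    [0,0,0],
    [0,0,0],
    [0,0,0],
    [0,0,0],
    [0,0,0],
    [0,0,0],
    [0,0,0]
  ],
  "gripper": [0.95,0.95,0.95,0.95,0.95,0.95,0.95,0.95]
}}

```text
clock: 14.15
ee_pos: [679.9, 64.5, 92.5]
eef_rot: [-180.0, 0.1, 168.9]
contact_force: [0.1, -5.5, -4.6]
gripper_width: 11.6
```

```bash
cat > arc.py <<'E'
from h import *
import math
o=readout.get_obs();print(o['clock'],o['ee_pos'].round(1),o['contact_force'].round(1),o['gripper_width'])
d=R.from_euler('xyz',o['eef_rot'],degrees=True).inv().apply(o['ee_pos']-[660.94,-32.82,93.21]);
a=135-math.degrees(math.atan2(50.91-d[2],d[1]-50.91)); print(d.round(1),a,math.hypot(50.91-d[2],d[1]-50.91))
s=np.array([72*math.cos(math.radians(135-a))+50.91,50.91-72*math.sin(math.radians(135-a))])
print([[round(72*math.cos(math.radians(135-k))+50.91-s[0],1),round(50.91-72*math.sin(math.radians(135-k))-s[1],1)] for k in np.arange(a-4,max(-2,a-34),-4)])
E
python3 arc.py
```

```text
14.15 [679.9  64.5  92.5] [ 0.1 -5.5 -4.6] 11.597423710912858
[ 0.1 99.1  0.6] 88.7960984730891 69.69017045233763
[[np.float64(-3.7), np.float64(-3.3)], [np.float64(-7.7), np.float64(-6.4)], [np.float64(-11.9), np.float64(-9.2)], [np.float64(-16.3), np.float64(-11.7)], [np.float64(-20.8), np.float64(-13.9)], [np.float64(-25.4), np.float64(-15.8)], [np.float64(-30.2), np.float64(-17.3)], [np.float64(-35.1), np.float64(-18.5)]]
```

Emit:
{"name": "step_arm", "arguments": {
  "linear": [
    [0,-0.0043,-0.0027],
    [0,-0.0087,-0.0054],
    [0,-0.013,-0.008],
    [0,-0.0173,-0.0104],
    [0,-0.0218,-0.0125],
    [0,-0.0264,-0.0143],
    [0,-0.031,-0.0158],
    [0,-0.0356,-0.017]
  ],
  "delta_rot": [
    [0,0,0],
    [0,0,0],
    [0,0,0],
    [0,0,0],
    [0,0,0],
    [0,0,0],
    [0,0,0],
    [0,0,0]
  ],
  "gripper": [0.95,0.95,0.95,0.95,0.95,0.95,0.95,0.95]
}}

```text
clock: 14.82
ee_pos: [672.8, 29.2, 109.6]
eef_rot: [-180.0, 0.0, 168.9]
contact_force: [0.5, 1.2, -0.0]
gripper_width: 11.5
```

```bash
python3 arc.py
```

```text
14.8167 [672.8  29.2 109.6] [ 0.5  1.2 -0. ] 11.467482778924458
[  0.3  63.1 -16.5] 55.24941132496902 68.49068786708041
[[np.float64(-5.0), np.float64(-0.7)], [np.float64(-10.0), np.float64(-1.1)], [np.float64(-15.0), np.float64(-1.1)], [np.float64(-20.0), np.float64(-0.8)], [np.float64(-25.0), np.float64(-0.1)], [np.float64(-29.9), np.float64(0.9)], [np.float64(-34.8), np.float64(2.3)], [np.float64(-39.5), np.float64(4.0)]]
```

Emit:
{"name": "step_arm", "arguments": {
  "linear": [
    [0,-0.005,-0.0007],
    [0,-0.01,-0.0011],
    [0,-0.015,-0.0011],
    [0,-0.02,-0.0008],
    [0,-0.025,-0.0001],
    [0,-0.0299,0.0009],
    [0,-0.0348,0.0023],
    [0,-0.0395,0.004]
  ],
  "delta_rot": [
    [0,0,0],
    [0,0,0],
    [0,0,0],
    [0,0,0],
    [0,0,0],
    [0,0,0],
    [0,0,0],
    [0,0,0]
  ],
  "gripper": [0.95,0.95,0.95,0.95,0.95,0.95,0.95,0.95]
}}

```text
clock: 15.48
ee_pos: [665.1, -10.0, 105.5]
eef_rot: [-180.0, 0.0, 168.9]
contact_force: [-0.6, -0.4, -0.1]
gripper_width: 11.5
```

```bash
python3 arc.py
```

```text
15.4833 [665.1 -10.  105.5] [-0.6 -0.4 -0.1] 11.467623460311454
[  0.3  23.1 -12.3] 21.29103919551781 69.04143400049288
[[np.float64(-4.5), np.float64(2.2)], [np.float64(-8.9), np.float64(4.7)], [np.float64(-13.1), np.float64(7.5)], [np.float64(-17.0), np.float64(10.5)], [np.float64(-20.8), np.float64(13.9)]]
```

Emit:
{"name": "step_arm", "arguments": {
  "linear": [
    [0,-0.0045,0.0022],
    [0,-0.0089,0.0047],
    [0,-0.0131,0.0075],
    [0,-0.017,0.0105],
    [0,-0.0208,0.0137],
    [0,-0.0226,0.0152],
    [0,-0.0226,0.0152]
  ],
  "delta_rot": [
    [0,0,0],
    [0,0,0],
    [0,0,0],
    [0,0,0],
    [0,0,0],
    [0,0,0],
    [0,0,0]
  ],
  "gripper": [0.95,0.95,0.95,0.95,0.95,0.95,0.95]
}}

```text
clock: 16.07
ee_pos: [660.6, -32.6, 89.9]
eef_rot: [-180.0, 0.0, 168.9]
contact_force: [-0.4, 0.6, 0.1]
gripper_width: 11.6
```

```bash
python3 arc.py
python3 - <<'E'
from h import *
a=snap('scene'); crop(a,190,130,330,250,5,'pics/s13.png')
a=snap('wrist'); cv2.imwrite('pics/w13.png',a)
E
```

```text
16.0667 [660.6 -32.6  89.9] [-0.4  0.6  0.1] 11.633157313702734
[0.3 0.2 3.3] -1.8012196172101085 69.55794990519938
[]
```

View pics/s13.png

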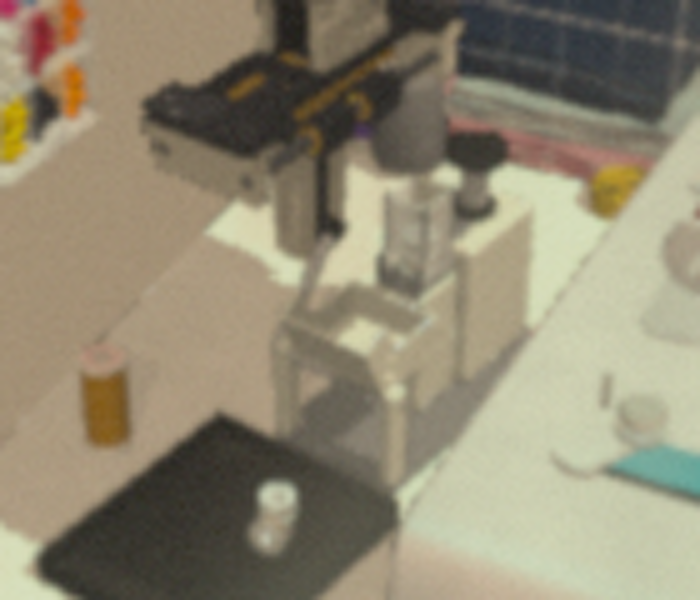

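View pics/w13.png

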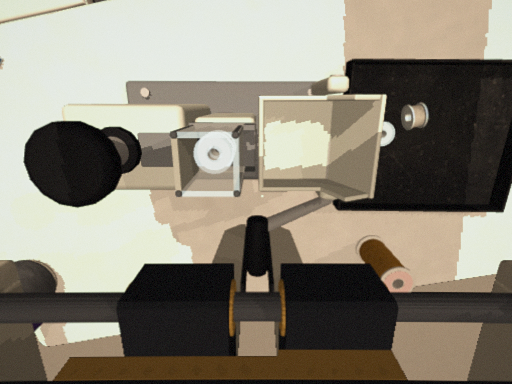

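The bin is level and empty. Opening, then rising straight up.

Emit:
{"name": "step_arm", "arguments": {
  "linear": [
    [0,0,0],
    [0,0,0],
    [0,0,0],
    [0,0,0],
    [0,0,0],
    [0,0,0]
  ],
  "delta_rot": [
    [0,0,0],
    [0,0,0],
    [0,0,0],
    [0,0,0],
    [0,0,0],
    [0,0,0]
  ],
  "gripper": [0.8,0.7,0.6,0.6,0.6,0.6]
}}

```text
clock: 16.67
ee_pos: [660.7, -32.2, 90.3]
eef_rot: [-179.9, 0.0, 168.9]
contact_force: [-0.7, -0.1, 0.4]
gripper_width: 36.9
```

Emit:
{"name": "step_arm", "arguments": {
  "linear": [
    [0,0,-0.012],
    [0,0,-0.024],
    [0,0,-0.036],
    [0,0,-0.055],
    [0,0,-0.08],
    [0,0,-0.11],
    [0,0,-0.14],
    [0,0,-0.14]
  ],
  "delta_rot": [
    [0,0,0],
    [0,0,0],
    [0,0,0],
    [0,0,0],
    [0,0,0],
    [0,0,0],
    [0,0,0],
    [0,0,0]
  ],
  "gripper": [0.6,0.6,0.6,0.6,0.6,0.6,0.6,0.6]
}}

```text
clock: 17.33
ee_pos: [663.0, -32.3, 238.5]
eef_rot: [-180.0, 0.7, 168.9]
contact_force: [0.8, -0.1, 1.3]
gripper_width: 37.2
```

Emit:
{"name": "step_arm", "arguments": {
  "linear": [
    [0,0,0],
    [0,0,0],
    [0,0,0],
    [0,0,0],
    [0,0,0],
    [0,0,0]
  ],
  "delta_rot": [
    [0,0,0],
    [0,0,0],
    [0,0,0],
    [0,0,0],
    [0,0,0],
    [0,0,0]
  ],
  "gripper": [0.6,0.6,0.6,0.6,0.6,0.6]
}}

```text
clock: 17.83
ee_pos: [662.8, -32.3, 237.7]
eef_rot: [-180.0, 0.6, 168.9]
contact_force: [-0.1, 0.3, 0.8]
gripper_width: 37.2
```

Run:
```python
from h import *
a=snap('scene'); crop(a,190,130,330,250,5,'pics/s14.png')
a=snap('wrist'); cv2.imwrite('pics/w14.png',a)
o=readout.get_obs();print(o['clock'],o['ee_pos'],o['contact_force'],np.abs(o['qd']).max(),o['gripper_width'])
```

```text
17.9333 [662.8929564  -32.29354163 238.03590176] [0.2669397  0.53222447 0.33281473] 0.1519209082780244 37.02806567730618
```

View pics/s14.png

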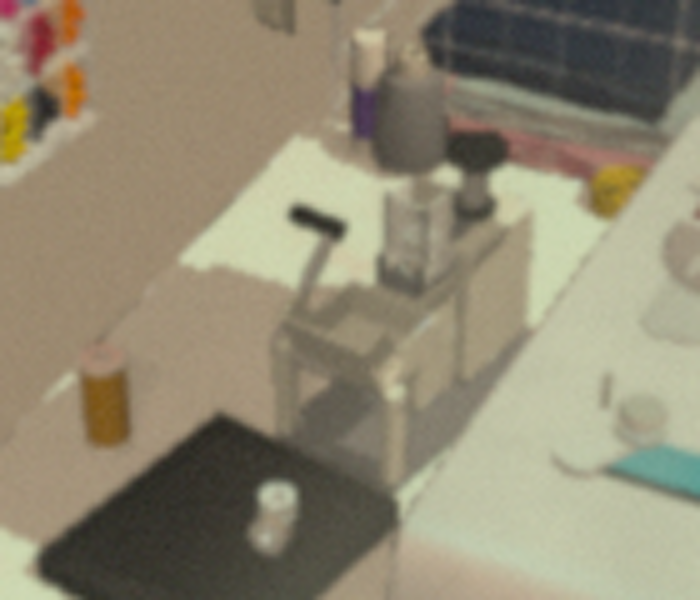

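View pics/w14.png

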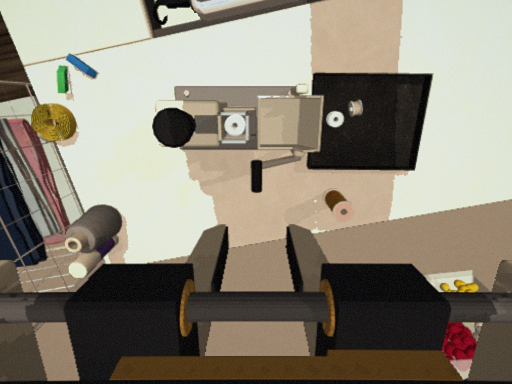

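The handle is back at its original pixel. The bin is empty, two bobbins are in the tray at (336,119) and (355,107), and the arm is clear.

Run:
```python
from plant import workorder
print(workorder.hand_in())
```

```text
the job is handed in; nothing more can be done
None
```

The job is done and handed in at about 18 s. Both bobbins are in the black tray, and the bin is back at its level rest, empty.

- **Plunger strokes:** I pressed the plunger twice to its hard stop. It held at z ≈ 117 mm while the force rose to 23 N and then 25 N. I let it rise fully each time, and one bobbin dropped per stroke.
- **Tipping the bin:** The second bobbin landed on top of the first, which was standing on edge. I gripped the handle and swung the bin slowly to its stop, where the force rose to about 11 N. Both bobbins slid out, and I carried the handle back before letting go. The bar slipped about 3 mm in the fingers at the stop, with no visible effect.
- **Last checks:** The handle is at the same place in the picture as before. The plunger is up, with bobbins still in the magazine. I could not count exactly two through the clear wall. The tray and bystanders look unmoved by eye, and the gripper is clear with a contact force near zero. No check failed.

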